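# Rebalance a centrifuge rotor by moving tubes round

### The arm

A 6-joint arm with a two-finger parallel gripper is mounted at the origin on a cart in front of the work surface, level with it; the furniture and walls round the work are solid. World frame = base frame: x ahead of the robot, y to its left, z up, the work surface at z = 0. Lengths are in m, angles in rad, forces in N, time in s.
With the tool pointing down it reaches from about 0.275 to 0.825 m from the base axis. Payload 5.2 kg.
Tool frame: the origin (TCP) lies at the very end of the fingers, on their centre line; the grasp point (between the pads) lies 19 mm behind it; z points along the fingers, y is the direction in which the jaws open and shut (so a half turn about z gives the same grasp; the last joint's range is limited). The gripper opens to 93 mm and grips with 3 to 60 N. Pads are 15 mm wide; open, the fingers measure 128 mm over their backs; the gripper's body (75 mm by 188 mm) begins 65 mm behind the grasp point.
Start: joints at [1.147, 0.259, 1.535, -0, 1.348, -0.203], TCP at [0.12, 0.537, 0.219] pointing down, gripper open.
Joint ranges: [-3.14, 3.14], [-0.91, 2.08], [0.19, 2.58], [-1.22, 4.36], [0.22, 2.71], [-3.12, 3.12]. Speed limits (rad/s): [2.57, 2.57, 3.14, 3.14, 3.14, 3.14].

### API

Orientations are given as a rotation vector (axis times angle).
In Python, from cell import get_obs, get_image, finish_job gives the robot as it stands.
- The arm moves only by the shell command python3 -m handwheel 'ROWS' [FORCE]. ROWS is JSON, a list of rows, each an object with "hand": the opening, from -1 (shut) to 1 (fully open), so that 0 is half open; "travel": the shift along the tool's x, y, z each as a share of 500 mm, from -1 to 1, a list of three; "rot": the turn, a rotation vector about the tool's x, y, z each as a share of 2 pi rad, from -1 to 1, a list of three. In form: [{"hand": hand, "travel": [x, y, z], "rot": [ax, ay, az]}, ...]. A call has 1 to 12 rows; each row shifts and turns the commanded pose from where the row before left it, along the tool's axes as they then stand; what a row does not reach is not made up. A row lasts 1/8 s, in which the tool goes at most 62.5 mm and 10.7 degrees, less where a joint would pass 70% of its speed; a pose out of reach is approached as far as the arm can. A call with a number of a shift or a turn outside -1 to 1 is refused whole. A call with a gripper value outside its range is refused whole. The fingers move at their own pace and stop on an object; FORCE is the grip in N (left out, the last holds). Time passes only in rows, so rows that do not move let the fingers close. It gives the time, the measured TCP pose, the force and the opening at its end, in the units of the state.
- get_obs(): the state, without advancing time (a new reading comes with each control period).
- get_image(name): name is "scene" or "top" or "wrist"; returns a dict with "img" (400x640x3 uint8, red, green, blue), "vfov" (degrees; the focal length in pixels is half the picture's height over the tangent of half this angle, whatever the lens; pixels are square), "cx", "cy" (the principal point, pixels), "position" and "rotation" of the camera in the world; the wrist camera has in their place "hand_eye" (4x4, takes a point from camera to tool coordinates, whose origin is the TCP and whose axes are the flange's). Camera axes: x right, y down, z forward; pixel columns grow to the right and rows downward; lengths in m; the calibration is good to about 2 mm. A picture is of the moment at which its call begins: read the wrist's pose just before it. There is no depth.
- finish_job(): hands the job in, once; it reports no verdict.
The state is a dict: "t": time; "q": joint angles; "qd": joint speeds; "joint_torque": joint torques, N m; "eef_pos": TCP position; "eef_rot": TCP orientation; "force": force on the tool from outside, world axes, zero at the start; "moment": the same for the moment, N m; "width": finger opening in m.
Only numpy, scipy, OpenCV 4.12 (cv2) and the standard library are available. Lean on these libraries where they do the work, as an engineer would, in place of code of your own. Each camera call takes 0.05 s, during which the arm holds its last target.

### The job

This centrifuge rotor is loaded out of balance: tubes of different kinds face each other across the hub. Change the tubes round until each stands straight across from the other tube of its own length, all six fully down in the rotor's sleeves and let go; the empty holes of the blue rack beside the rotor are there for parking a tube while you make room. Keep the tubes upright and leave the timer and the vial where they are.

Things in the scene. Friction and masses are not known exactly. Their poses are not given: they have to be found in the camera images.
- rotor: Six-place aluminium centrifuge rotor, fixed, 158 mm wide, black knob in the middle (top z 87 mm). Origin: on the bench under its middle. Six upright sleeves, axes 62 mm from the middle at 0, 60 .. 300 degrees from its x axis; neighbours 62, opposite ones 124 mm apart. Dark steel sleeves 19 mm wide inside, mouth flared to 27; mouths at z 78, inner floors at z 22 mm. All full at the start, no tube opposite its like.
- tube_rack: The blue test-tube rack nearer the robot, fixed, 62 x 190 x 77 mm. Origin: on the bench under its middle; its long side is its y axis. Two rows of six holes, rows at x = -15 and +15 mm, holes at y = -75, -45, -15, 15, 45, 75 mm, 18 mm wide; a tube put in stands on the rack's base at z 6 mm. Test tubes belonging to the rack stand in some end holes (y = 75 or -75); all the others are free.
- tube_long_1: One of two like tall sample tubes: 140 mm long in all, clear body 16 mm wide, round bottom; white ribbed cap 21 mm wide on its top 24 mm. 30 g, loose. Origin: centre of its bottom end; z runs up to the cap. It may lean a few degrees in its sleeve: the cap lies along its z axis. Grip the cap from above.
- tube_long_2: One of two like tall sample tubes: 140 mm long in all, clear body 16 mm wide, round bottom; white ribbed cap 21 mm wide on its top 24 mm. 30 g, loose. Origin: centre of its bottom end; z runs up to the cap. It may lean a few degrees in its sleeve: the cap lies along its z axis. Grip the cap from above.
- tube_medium_1: One of two like middle-sized sample tubes: 120 mm long in all, clear body 16 mm wide, round bottom; white slim cap 17 mm wide on its top 19 mm, over a 3 mm brim 26 mm wide. 30 g, loose. Origin: centre of its bottom end; z runs up to the cap. It may lean a few degrees in its sleeve: the cap lies along its z axis. Grip the cap from above.
- tube_medium_2: One of two like middle-sized sample tubes: 120 mm long in all, clear body 16 mm wide, round bottom; white slim cap 17 mm wide on its top 19 mm, over a 3 mm brim 26 mm wide. 30 g, loose. Origin: centre of its bottom end; z runs up to the cap. It may lean a few degrees in its sleeve: the cap lies along its z axis. Grip the cap from above.
- tube_short_1: One of two like short sample tubes: 100 mm long in all, clear body 16 mm wide, round bottom; white smooth cap 24 mm wide with rounded top on its top 20 mm. 30 g, loose. Origin: centre of its bottom end; z runs up to the cap. It may lean a few degrees in its sleeve: the cap lies along its z axis. Grip the cap from above.
- tube_short_2: One of two like short sample tubes: 100 mm long in all, clear body 16 mm wide, round bottom; white smooth cap 24 mm wide with rounded top on its top 20 mm. 30 g, loose. Origin: centre of its bottom end; z runs up to the cap. It may lean a few degrees in its sleeve: the cap lies along its z axis. Grip the cap from above.
- timer: Bystander: white bench timer lying loose, 62 x 64 x 18 mm, origin at the centre of its underside. Leave it alone.
- vial: Bystander: small glass vial with a white cap standing loose, 21 mm across, 45 mm high, origin at the centre of its underside. Leave it alone.
Mind the look-alikes: they are no part of the job. Leave any green, orange or yellow look-alike of the tube_medium_2 alone.

How it is judged:
At the end, for the whole second after the job is handed in: All six tubes stand in rotor sleeves (bottom end within 8 mm of the ring of sleeve axes and 7 mm of the sleeve floor, lean under 0.2 rad), at rest and let go; the two tubes of each length are in opposite sleeves (bottom ends over 112 mm apart), whichever sleeves those are (horizontal distance between tube_long_1 and rotor between 0.054 and 0.07 m and z of tube_long_1 in the frame of rotor between 0.012 and 0.029 m and angle between each of tube_long_1, tube_long_2, tube_medium_1, tube_medium_2, tube_short_1, tube_short_2's own z axis and vertical below 0.2 rad and linear speed of each of tube_long_1, tube_long_2, tube_medium_1, tube_medium_2, tube_short_1, tube_short_2 below 0.02 m/s and contact force between each of tube_long_1, tube_long_2, tube_medium_1, tube_medium_2, tube_short_1, tube_short_2 and the fingers below 0.05 N and horizontal distance between tube_long_2 and rotor between 0.054 and 0.07 m and z of tube_long_2 in the frame of rotor between 0.012 and 0.029 m and horizontal distance between tube_medium_1 and rotor between 0.054 and 0.07 m and z of tube_medium_1 in the frame of rotor between 0.012 and 0.029 m and horizontal distance between tube_medium_2 and rotor between 0.054 and 0.07 m and z of tube_medium_2 in the frame of rotor between 0.012 and 0.029 m and horizontal distance between tube_short_1 and rotor between 0.054 and 0.07 m and z of tube_short_1 in the frame of rotor between 0.012 and 0.029 m and horizontal distance between tube_short_2 and rotor between 0.054 and 0.07 m and z of tube_short_2 in the frame of rotor between 0.012 and 0.029 m and horizontal distance between tube_long_1 and tube_long_2 above 0.112 m and horizontal distance between tube_medium_1 and tube_medium_2 above 0.112 m and horizontal distance between tube_short_1 and tube_short_2 above 0.112 m); the robot touches nothing.
It fails at once if the timer or the vial is pushed more than 15 mm, or the vial is tipped over (distance of any of timer, vial from where it was at the start of the episode above 0.015 m or angle between vial's own z axis and vertical above 0.4 rad).
It fails at once if a tube is tipped by more than about 40 degrees (angle between any of tube_long_1, tube_long_2, tube_medium_1, tube_medium_2, tube_short_1, tube_short_2's own z axis and vertical above 0.7 rad).
It also fails if it takes over 112 s, if anything falls off the work surface, if the arm or the gripper's body presses on something with over 40 N, if the wrist force passes 120 N, or if a joint passes its speed limit or range.

## Working session

There is one attempt and no reset: what is moved stays moved. The work goes in short steps, Python scripts to look and compute and a shell command to move; the robot and the scene stay as the last step left them, time stands still between calls to the robot, and variables do not carry over. Pictures are saved under pics/ and viewed, and the job is handed in when it is done.

```bash
mkdir -p pics; ls
python3 - <<'E'
from cell import *
import cv2
o=get_obs();print({k:(v if not hasattr(v,'tolist') else [round(x,4) for x in v]) for k,v in o.items()})
for n in ["scene","top","wrist"]:
    d=get_image(n);cv2.imwrite(f"pics/{n}0.png",d["img"][:,:,::-1]);print(n,{k:v for k,v in d.items() if k!="img"})
E
```

```text
pics
{'t': 0.0, 'q': [np.float64(1.1472), np.float64(0.2593), np.float64(1.5361), np.float64(-0.0), np.float64(1.348), np.float64(-0.2028)], 'qd': [np.float64(-0.0002), np.float64(-0.0011), np.float64(0.0005), np.float64(0.0001), np.float64(0.0017), np.float64(0.0015)], 'joint_torque': [np.float64(-0.0018), np.float64(-43.7297), np.float64(-28.4007), np.float64(0.0717), np.float64(0.0413), np.float64(-0.0002)], 'eef_pos': [np.float64(0.1202), np.float64(0.5361), np.float64(0.2178)], 'eef_rot': [np.float64(-0.3461), np.float64(-3.1219), np.float64(0.0027)], 'force': [np.float64(-0.3652), np.float64(0.0608), np.float64(-0.3195)], 'moment': [np.float64(-0.0273), np.float64(-0.0016), np.float64(0.0021)], 'width': 0.09268400089801568}
scene {'vfov': 56.28575912134832, 'cx': 320.5870776761212, 'cy': 204.40792685666278, 'position': array([-0.02852438, -0.491407  ,  0.46695782]), 'rotation': array([-1.91749034,  0.9384922 , -0.54722005])}
top {'vfov': 46.59262985415522, 'cx': 320.1404398201675, 'cy': 198.17570363701537, 'position': array([ 0.46917651, -0.01208548,  0.99506727]), 'rotation': array([-2.19630733,  2.16128695, -0.10417335])}
wrist {'vfov': 70.75567736848329, 'cx': 320.8425104651619, 'cy': 201.1365852550105, 'hand_eye': array([[-4.83766342e-04, -9.71026363e-01, -2.38971898e-01,
         6.62133674e-02],
       [ 9.99999699e-01, -3.24626396e-04, -7.05293841e-04,
        -4.73015461e-04],
       [ 6.07282328e-04, -2.38972167e-01,  9.71026228e-01,
        -1.65475027e-01],
       [ 0.00000000e+00,  0.00000000e+00,  0.00000000e+00,
         1.00000000e+00]])}
```

View pics/scene0.png

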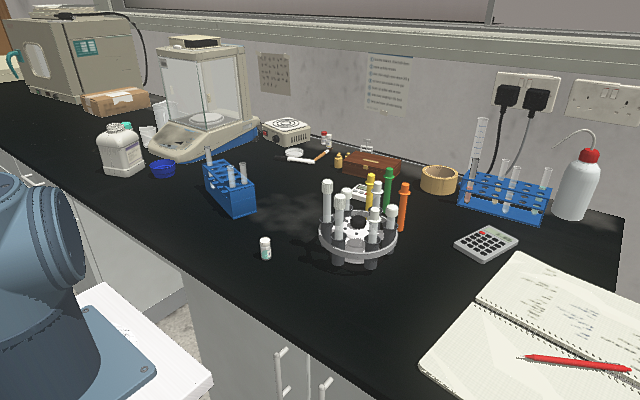

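View pics/top0.png

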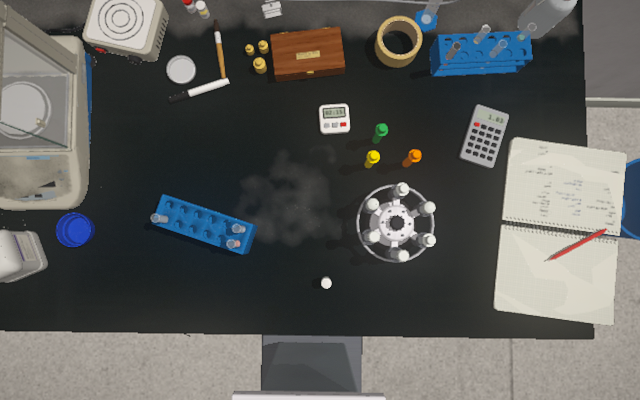

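```bash
cat > h.py <<'E'
import numpy as np, cv2
from scipy.spatial.transform import Rotation as R
from cell import *
def cam(d,o=None):
    f=200/np.tan(np.radians(d["vfov"])/2)
    if "position" in d: Rm=R.from_rotvec(d["rotation"]).as_matrix();p=np.array(d["position"])
    else:
        H=np.array(d["hand_eye"]);T=R.from_rotvec(o["eef_rot"]).as_matrix()
        Rm=T@H[:3,:3];p=T@H[:3,3]+np.array(o["eef_pos"])
    return f,d["cx"],d["cy"],Rm,p
def pix2w(c,u,v,z):
    f,cx,cy,Rm,p=c; r=Rm@np.array([(u-cx)/f,(v-cy)/f,1]); return p+r*(z-p[2])/r[2]
def w2pix(c,X):
    f,cx,cy,Rm,p=c; q=Rm.T@(np.array(X)-p); return np.array([cx+f*q[0]/q[2],cy+f*q[1]/q[2]])
def shot(name,fn,crop=None,k=1):
    o=get_obs();d=get_image(name);im=d["img"][:,:,::-1]
    if crop: a,b,c_,e=crop; im=im[b:e,a:c_]
    if k!=1: im=cv2.resize(im,None,fx=k,fy=k,interpolation=cv2.INTER_CUBIC)
    cv2.imwrite("pics/"+fn,im); return cam(d,o)
E
python3 - <<'E'
from h import *
c=shot("top","t1.png",(340,110,460,280),1)
im=cv2.imread("pics/top0.png")
cv2.imwrite("pics/t1.png",cv2.resize(im[165:275,335:460],None,fx=5,fy=5,interpolation=cv2.INTER_CUBIC))
cv2.imwrite("pics/t2.png",cv2.resize(im[180:300,140:340],None,fx=4,fy=4,interpolation=cv2.INTER_CUBIC))
im=cv2.imread("pics/scene0.png")
cv2.imwrite("pics/s1.png",cv2.resize(im[160:280,300:420],None,fx=5,fy=5,interpolation=cv2.INTER_CUBIC))
E
```

```text
(no output)
```

View pics/t1.png

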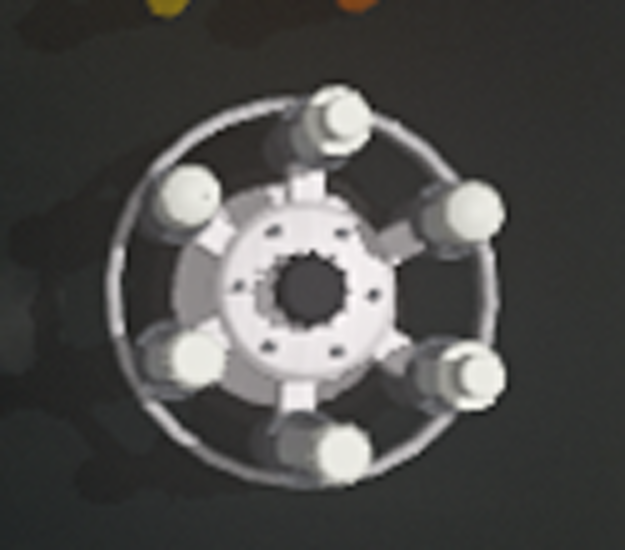

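View pics/t2.png

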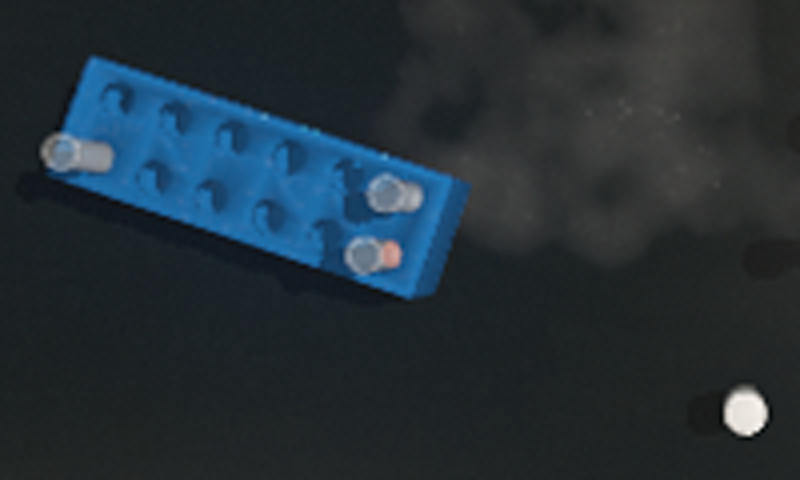

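View pics/s1.png

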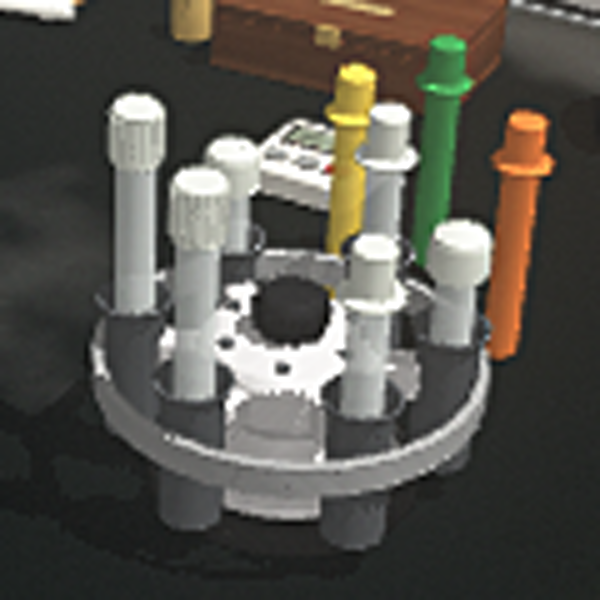

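Run:
```python
from h import *
c=cam(get_image("top"));s=cam(get_image("scene"))
P=lambda u,v,z:pix2w(c,335+u/5,165+v/5,z).round(4)
ro=P(310,290,.087);print("rotor",ro,"ring",P(302,290,.07))
for n,u,v,z in [("T",347,116,.142),("UR",473,210,.122),("LR",478,374,.142),("B",341,453,.162),("LL",197,357,.162),("UL",190,194,.122)]:
    p=P(u,v,z);d=p-ro;print(n,p,np.hypot(d[0],d[1]).round(4),np.degrees(np.arctan2(d[1],d[0])).round(1), w2pix(s,p).round(0))
P=lambda u,v,z:pix2w(c,140+u/4,180+v/4,z).round(4)
for u,v in [(93,56),(470,180),(410,298),(45,175)]: print("rack",P(u,v,.077))
for u,v in [(116,97),(174,116),(231,135),(288,155),(153,176),(210,195),(268,215)]: print("hole",P(u,v,.077))
print("vial",P(745,412,.045))
for n,u,v,z in [("yel",373,157,.12),("or",415,155,.12),("gr",381,129,.12),("timer",335,119,.018)]: print(n,pix2w(c,u,v,z).round(4))
```

```text
rotor [ 0.5041 -0.1684  0.087 ] ring [ 0.5047 -0.1681  0.07  ]
T [ 0.5665 -0.1725  0.142 ] 0.0625 -3.8 [378. 181.]
UR [ 0.5339 -0.2239  0.122 ] 0.063 -61.8 [392. 204.]
LR [ 0.4722 -0.2206  0.142 ] 0.0612 -121.4 [374. 208.]
B [ 0.4433 -0.1666  0.162 ] 0.0608 178.3 [339. 195.]
LL [ 0.4766 -0.115   0.162 ] 0.0601 117.2 [327. 180.]
UL [ 0.5382 -0.117   0.122 ] 0.0617 56.4 [346. 188.]
rack [0.5545 0.2936 0.077 ]
rack [0.4961 0.1053 0.077 ]
rack [0.4379 0.1331 0.077 ]
rack [0.4952 0.3145 0.077 ]
hole [0.5343 0.2813 0.077 ]
hole [0.5254 0.2523 0.077 ]
hole [0.5164 0.2238 0.077 ]
hole [0.507  0.1954 0.077 ]
hole [0.4956 0.2614 0.077 ]
hole [0.4867 0.233  0.077 ]
hole [0.4773 0.2041 0.077 ]
vial [ 0.3822 -0.0326  0.045 ]
yel [ 0.6279 -0.1167  0.12  ]
or [ 0.6332 -0.197   0.12  ]
gr [ 0.6826 -0.1318  0.12  ]
timer [ 0.7276 -0.0469  0.018 ]
```

```bash
cat >> h.py <<'E'
def plan(x,y,z,yawdeg=None):
    o=get_obs();T=R.from_rotvec(o["eef_rot"]).as_matrix();p=np.array(o["eef_pos"])
    ty=T[:,1];cur=np.degrees(np.arctan2(ty[1],ty[0]));tilt=np.degrees(np.arccos(-T[2,2]))
    if yawdeg is None: yawdeg=cur
    d=(yawdeg-cur+90)%180-90
    # target vertical frame
    a=np.radians(cur+d);Y=np.array([np.cos(a),np.sin(a),0]);Z=np.array([0,0,-1.]);X=np.cross(Y,Z)
    G=np.c_[X,Y,Z];rv=R.from_matrix(T.T@G).as_rotvec()/(2*np.pi)
    tr=G.T@(np.array([x,y,z])-p)/0.5
    print("t",round(o["t"],2),"pos",p.round(4),"yaw",cur.round(1),"tilt",tilt.round(2),"q6",round(o["q"][5],2),"w",round(o["width"],4),"F",np.round(o["force"],1))
    print("rot first",rv.round(4),"then travel (tool)",tr.round(4))
E
python3 -c "
from h import *
plan(.4766,-.115,.30,117)
import math
for n,k in zip(['T','UL','LL','B','LR','UR'],range(6)):
  a=math.radians(-2.5+60*k);print(n,round(.5041+.062*math.cos(a),4),round(-.1684+.062*math.sin(a),4))"
```

```text
t 0.3 pos [0.1204 0.5365 0.2184] yaw 77.3 tilt 0.04 q6 -0.2 w 0.0927 F [0.2 0.7 0.3]
rot first [-1.000e-04 -1.000e-04 -1.101e-01] then travel (tool) [-0.0433 -1.4844 -0.1633]
T 0.566 -0.1711
UL 0.5374 -0.1161
LL 0.4755 -0.1134
B 0.4422 -0.1657
LR 0.4708 -0.2207
UR 0.5327 -0.2234
```

```bash
python3 -m handwheel '[{"hand":1,"travel":[0,0,-0.041],"rot":[0,0,-0.0275]},{"hand":1,"travel":[0,0,-0.041],"rot":[0,0,-0.0275]},{"hand":1,"travel":[0,0,-0.041],"rot":[0,0,-0.0275]},{"hand":1,"travel":[0,0,-0.041],"rot":[0,0,-0.0275]}]' 15
python3 -m handwheel '[{"hand":-0.2,"travel":[0,-0.12,0],"rot":[0,0,0]},{"hand":-0.2,"travel":[0,-0.12,0],"rot":[0,0,0]},{"hand":-0.2,"travel":[0,-0.12,0],"rot":[0,0,0]},{"hand":-0.2,"travel":[0,-0.12,0],"rot":[0,0,0]},{"hand":-0.2,"travel":[0,-0.12,0],"rot":[0,0,0]},{"hand":-0.2,"travel":[0,-0.12,0],"rot":[0,0,0]},{"hand":-0.2,"travel":[0,-0.12,0],"rot":[0,0,0]},{"hand":-0.2,"travel":[0,-0.12,0],"rot":[0,0,0]},{"hand":-0.2,"travel":[0,-0.12,0],"rot":[0,0,0]},{"hand":-0.2,"travel":[0,-0.12,0],"rot":[0,0,0]},{"hand":-0.2,"travel":[0,-0.12,0],"rot":[0,0,0]},{"hand":-0.2,"travel":[0,0,0],"rot":[0,0,0]}]' 15
python3 -c "
from h import *
plan(.4766,-.115,.30,117)
c=shot('wrist','w1.png')
print(c[4])
for p in [(.4766,-.115,.162),(.5374,-.1161,.122),(.566,-.1711,.142),(.4755,-.1134,.078)]: print(w2pix(c,p))"
```

```text
t: 0.8
eef_pos: [0.1204, 0.5366, 0.3012]
eef_rot: [0.741, -3.053, 0.0]
force: [-0.1, -0.6, -0.3]
width: 0.093
t: 2.3
eef_pos: [0.4207, -0.0552, 0.3]
eef_rot: [0.723, -3.056, 0.0]
force: [0.1, 1.4, -0.5]
width: 0.0372
t 2.3 pos [ 0.4207 -0.0552  0.3   ] yaw 116.6 tilt 0.06 q6 -2.43 w 0.0372 F [ 0.1  1.4 -0.5]
rot first [-0.     -0.0002 -0.001 ] then travel (tool) [-4.530e-02 -1.574e-01  1.000e-04]
[ 0.3614814  -0.08479454  0.46558739]
[251.14033024 214.27029527]
[239.36241162 245.21286593]
[184.81205324 252.19324068]
[266.85088927 197.2713444 ]
```

View pics/w1.png

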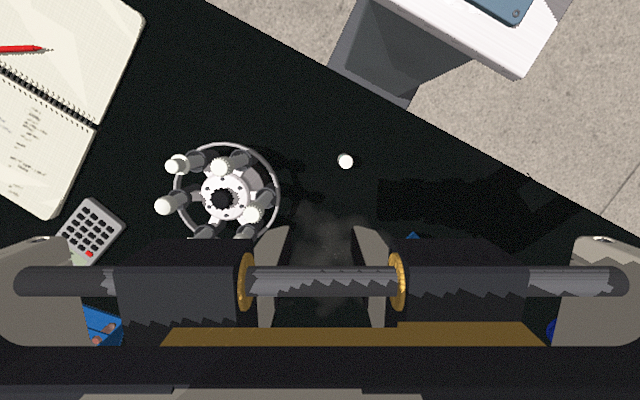

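```bash
python3 -m handwheel '[{"hand":-0.2,"travel":[-0.02,-0.08,0],"rot":[0,0,0]},{"hand":-0.2,"travel":[-0.025,-0.077,0],"rot":[0,0,0]},{"hand":-0.2,"travel":[0,0,0],"rot":[0,0,0]}]' 15
python3 -c "
from h import *
plan(.4766,-.115,.25,117)
c=shot('wrist','w2.png',(200,60,440,260),3)
for p in [(.4766,-.115,.162),(.5374,-.1161,.122),(.566,-.1711,.142),(.4755,-.1134,.078)]: print((w2pix(c,p)-[200,60])*3)"
```

```text
t: 2.72
eef_pos: [0.4759, -0.1113, 0.3002]
eef_rot: [0.732, -3.055, -0.001]
force: [0.0, 0.4, -0.4]
width: 0.0375
t 2.73 pos [ 0.4759 -0.1113  0.3002] yaw 117.0 tilt 0.05 q6 -2.5 w 0.0375 F [ 0.   0.4 -0.4]
rot first [ 0.0001 -0.0001 -0.0001] then travel (tool) [ 0.0021 -0.0072  0.1003]
[353.23144351 399.21261741]
[288.04451213 502.16791585]
[131.07026099 519.73563488]
[359.3594031  360.60852929]
```

View pics/w2.png

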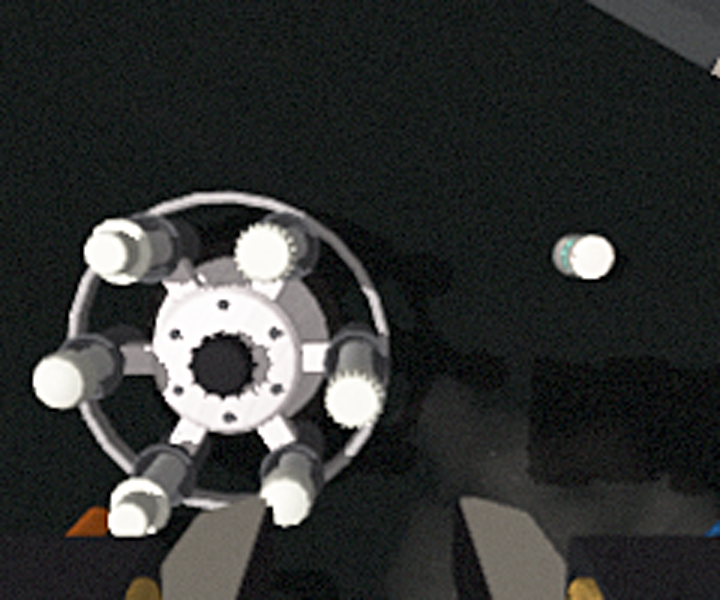

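```bash
python3 -m handwheel '[{"hand":-0.2,"travel":[0.002,-0.008,0.05],"rot":[0,0,0]},{"hand":-0.2,"travel":[0,0,0.08],"rot":[0,0,0]},{"hand":-0.2,"travel":[0,0,0.08],"rot":[0,0,0]},{"hand":-0.2,"travel":[0,0,0.08],"rot":[0,0,0]},{"hand":-0.2,"travel":[0,0,0.048],"rot":[0,0,0]},{"hand":-0.2,"travel":[0,0,0],"rot":[0,0,0]}]' 15
python3 -c "
from h import *
plan(.4765,-.1153,.131,117)
shot('wrist','w3.png',(200,130,440,330),3);shot('scene','s3.png',(280,120,440,280),4)"
```

```text
t: 3.52
eef_pos: [0.474, -0.113, 0.1306]
eef_rot: [0.734, -3.051, -0.005]
force: [-0.0, 1.1, -0.1]
width: 0.0373
t 3.52 pos [ 0.474  -0.113   0.1306] yaw 117.0 tilt 0.25 q6 -2.51 w 0.0373 F [-0.   1.1 -0.1]
rot first [ 0.0006 -0.0004  0.0001] then travel (tool) [-0.0024 -0.0064 -0.0008]
```

View pics/w3.png

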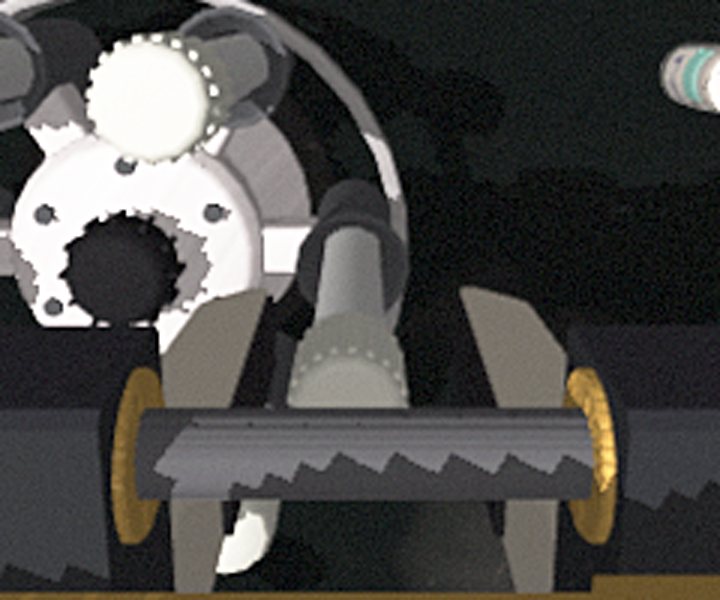

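View pics/s3.png

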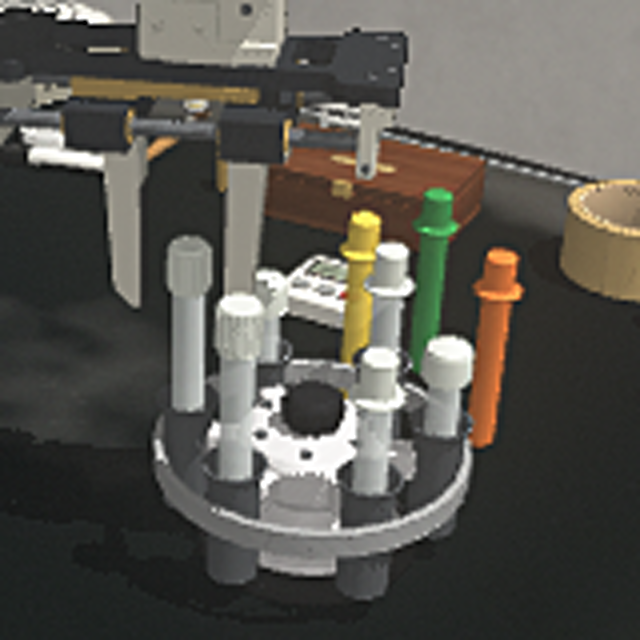

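```bash
python3 -m handwheel '[{"hand":-0.2,"travel":[-0.002,-0.006,0],"rot":[0,0,0]},{"hand":-0.2,"travel":[0,0,0],"rot":[0,0,0]},{"hand":-0.8,"travel":[0,0,0],"rot":[0,0,0]},{"hand":-0.8,"travel":[0,0,0],"rot":[0,0,0]},{"hand":-0.8,"travel":[0,0,0],"rot":[0,0,0]},{"hand":-0.8,"travel":[0,0,0],"rot":[0,0,0]}]' 20
python3 -c "
from h import *
plan(.4765,-.1153,.131,117)
shot('wrist','w4.png',(200,130,440,330),3)"
```

```text
t: 4.38
eef_pos: [0.4782, -0.1175, 0.1317]
eef_rot: [0.732, -3.055, -0.001]
force: [-0.5, 0.3, 2.2]
width: 0.0194
t 4.38 pos [ 0.4782 -0.1175  0.1317] yaw 116.9 tilt 0.03 q6 -2.51 w 0.0194 F [-0.5  0.3  2.2]
rot first [ 0.0001 -0.     -0.0002] then travel (tool) [0.0011 0.0055 0.0013]
```

View pics/w4.png

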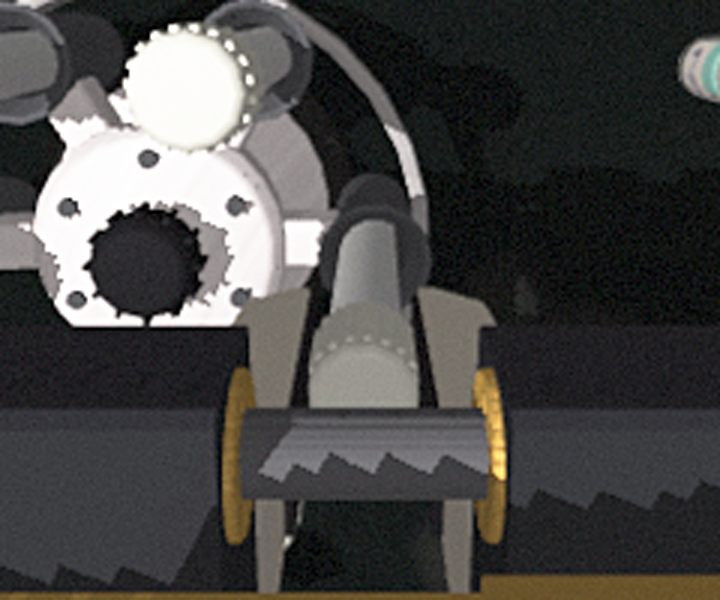

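```bash
python3 -m handwheel '[{"hand":-0.8,"travel":[0,0,-0.03],"rot":[0,0,0]},{"hand":-0.8,"travel":[0,0,-0.06],"rot":[0,0,0]},{"hand":-0.8,"travel":[0,0,-0.06],"rot":[0,0,0]},{"hand":-0.8,"travel":[0,0,-0.07],"rot":[0,0,0]},{"hand":-0.8,"travel":[0,0,-0.07],"rot":[0,0,0]},{"hand":-0.8,"travel":[0,0,-0.07],"rot":[0,0,0]},{"hand":-0.8,"travel":[0,0,0],"rot":[0,0,0]}]' 20
python3 -c "
from h import *
plan(.5155,.2225,.31)
c=shot('wrist','w5.png')
print(w2pix(c,(.4782,-.1175,.312-.131+.022)))
c=shot('scene','s5.png',(270,60,430,260),4)"
```

```text
t: 5.3
eef_pos: [0.4797, -0.1185, 0.3154]
eef_rot: [-0.731, 3.05, -0.008]
force: [-0.1, 0.5, -0.4]
width: 0.0194
t 5.3 pos [ 0.4797 -0.1185  0.3154] yaw 117.0 tilt 0.42 q6 -2.51 w 0.0194 F [-0.1  0.5 -0.4]
rot first [-0.001   0.0007  0.    ] then travel (tool) [-0.3728  0.5754  0.0109]
[323.26794778 198.01863554]
```

View pics/w5.png

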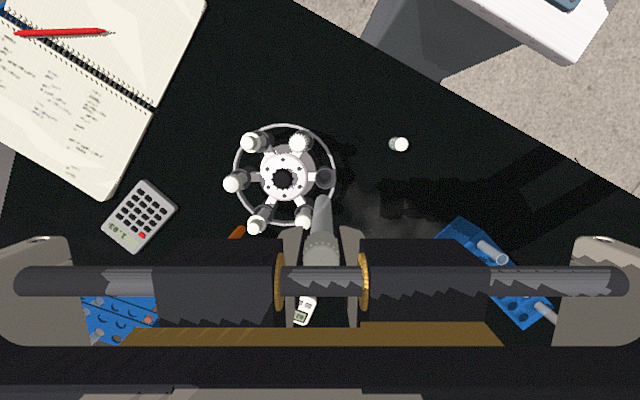

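View pics/s5.png

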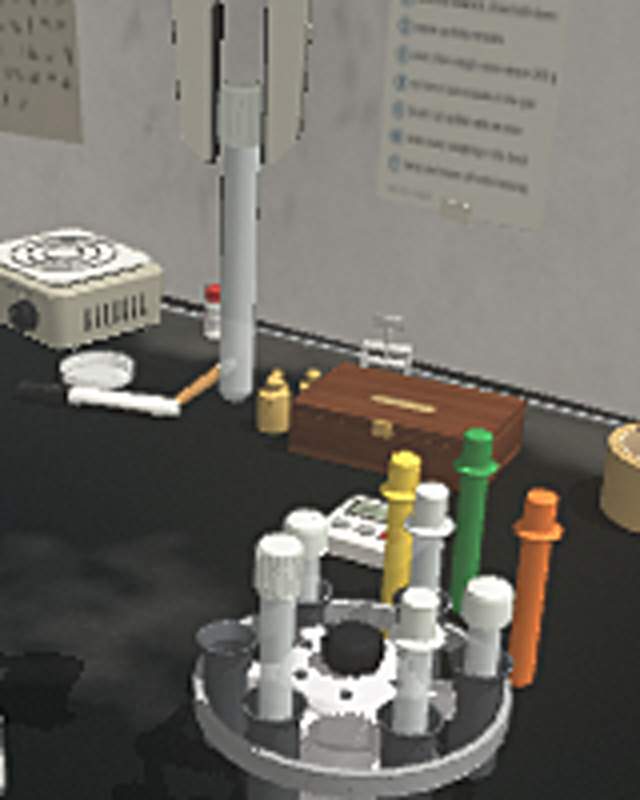

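```bash
python3 -m handwheel '[{"hand":-0.8,"travel":[-0.03,0.05,0],"rot":[0,0,0]},{"hand":-0.8,"travel":[-0.053,0.082,0],"rot":[0,0,0]},{"hand":-0.8,"travel":[-0.053,0.082,0],"rot":[0,0,0]},{"hand":-0.8,"travel":[-0.053,0.082,0],"rot":[0,0,0]},{"hand":-0.8,"travel":[-0.053,0.082,0],"rot":[0,0,0]},{"hand":-0.8,"travel":[-0.053,0.082,0],"rot":[0,0,0]},{"hand":-0.8,"travel":[-0.053,0.082,0],"rot":[0,0,0]},{"hand":-0.8,"travel":[-0.02,0.033,0],"rot":[0,0,0]},{"hand":-0.8,"travel":[0,0,0],"rot":[0,0,0]},{"hand":-0.8,"travel":[0,0,0],"rot":[0,0,0]}]' 20
python3 -c "
from h import *
plan(.5155,.2225,.27)
c=shot('wrist','w6.png',(200,60,440,260),3)
for y in (-75,-45,-15,15,45,75):
  for x in (-15,15):
    a=np.radians(72.8);X=np.array([np.sin(a),-np.cos(a)]);Y=np.array([np.cos(a),np.sin(a)]);q=np.array([.4959,.2116])+X*x/1e3+Y*y/1e3
    print(x,y,q.round(4),((w2pix(c,(*q,.077))-[200,60])*3).round(0))
"
```

```text
t: 6.65
eef_pos: [0.512, 0.2206, 0.3112]
eef_rot: [0.73, -3.054, 0.001]
force: [1.2, -0.8, -0.5]
width: 0.0198
t 6.65 pos [0.512  0.2206 0.3112] yaw 116.9 tilt 0.08 q6 -1.83 w 0.0198 F [ 1.2 -0.8 -0.5]
rot first [-0.0001 -0.0002 -0.    ] then travel (tool) [-0.008   0.0002  0.0823]
-15 -75 [0.4594 0.1444] [266. 183.]
15 -75 [0.4881 0.1355] [223. 231.]
-15 -45 [0.4683 0.173 ] [314. 230.]
15 -45 [0.4969 0.1642] [270. 277.]
-15 -15 [0.4771 0.2017] [361. 276.]
15 -15 [0.5058 0.1928] [317. 322.]
-15 15 [0.486  0.2304] [407. 320.]
15 15 [0.5147 0.2215] [363. 365.]
-15 45 [0.4949 0.259 ] [451. 364.]
15 45 [0.5235 0.2502] [407. 408.]
-15 75 [0.5037 0.2877] [495. 407.]
15 75 [0.5324 0.2788] [450. 449.]
```

View pics/w6.png

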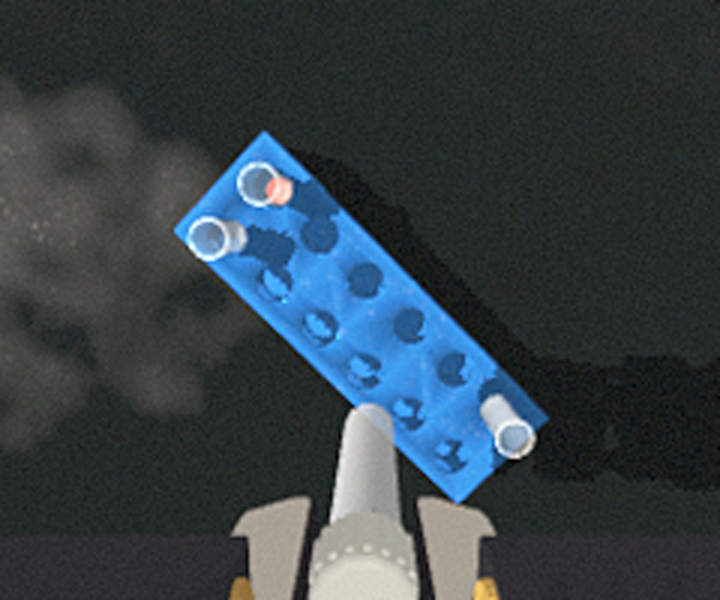

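```bash
python3 -c "
from h import *
o=get_obs();c=cam(get_image('wrist'),o)
for u,v in [(364.5,370.5),(410,415),(321,327),(410,326)]: print(pix2w(c,200+u/3,60+v/3,.077).round(4))
p=np.array(o['eef_pos']);print((w2pix(c,(p[0],p[1],p[2]-.109))-[200,60])*3,(w2pix(c,(p[0],p[1],p[2]-.101))-[200,60])*3)
plan(.5155,.2225,.27)
im=cv2.imread('pics/w6.png');cv2.imwrite('pics/w6b.png',im[340:540,280:460].repeat(4,0).repeat(4,1)[:600,:800])
"
```

```text
[0.5167 0.2234 0.077 ]
[0.5263 0.253  0.077 ]
[0.5074 0.1955 0.077 ]
[0.4879 0.2329 0.077 ]
[363.39647695 420.70241315] [363.38520285 426.4744045 ]
t 6.75 pos [0.5122 0.2205 0.3116] yaw 116.8 tilt 0.03 q6 -1.83 w 0.0196 F [0.1 0.  0.1]
rot first [-0.0001 -0.0001 -0.    ] then travel (tool) [-0.0078  0.0006  0.0833]
```

View pics/w6b.png

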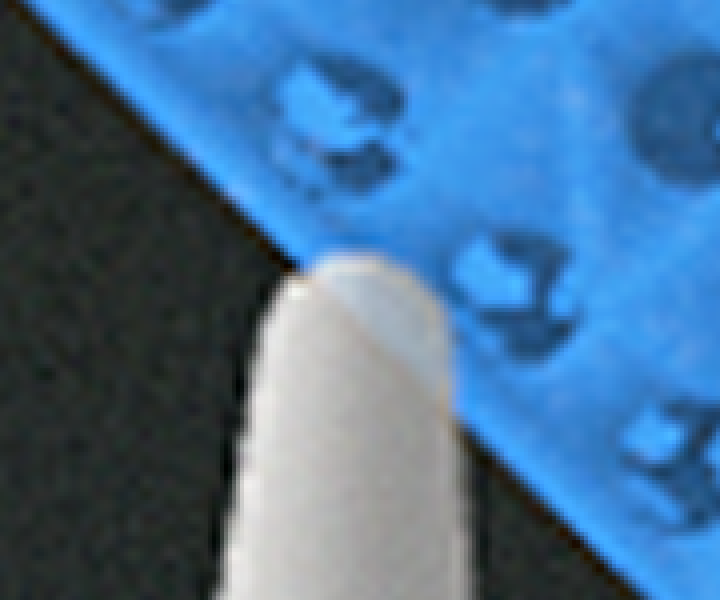

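```bash
python3 -m handwheel '[{"hand":-0.8,"travel":[-0.0104,-0.001,0.02],"rot":[0,0,0]},{"hand":-0.8,"travel":[0,0,0.06],"rot":[0,0,0]},{"hand":-0.8,"travel":[0,0,0.07],"rot":[0,0,0]},{"hand":-0.8,"travel":[0,0,0.06],"rot":[0,0,0]},{"hand":-0.8,"travel":[0,0,0.02],"rot":[0,0,0]},{"hand":-0.8,"travel":[0,0,0],"rot":[0,0,0]},{"hand":-0.8,"travel":[0,0,0],"rot":[0,0,0]}]' 20
python3 -c "
from h import *
plan(.517,.2225,.115)
c=shot('wrist','w7.png',(230,110,410,260),4)
o=get_obs();p=np.array(o['eef_pos']);print((w2pix(c,(p[0],p[1],p[2]-.101))-[230,110])*4,(w2pix(c,(.5167,.2234,.077))-[230,110])*4)"
```

```text
t: 7.62
eef_pos: [0.5179, 0.2239, 0.198]
eef_rot: [-0.731, 3.053, -0.0]
force: [0.0, -0.9, 0.5]
width: 0.0195
t 7.62 pos [0.5179 0.2239 0.198 ] yaw 116.9 tilt 0.14 q6 -1.83 w 0.0195 F [ 0.  -0.9  0.5]
rot first [-0.0001  0.0004  0.    ] then travel (tool) [ 0.0028 -0.0018  0.166 ]
[364.78093958 367.61742554] [364.8080328  343.98453575]
```

View pics/w7.png

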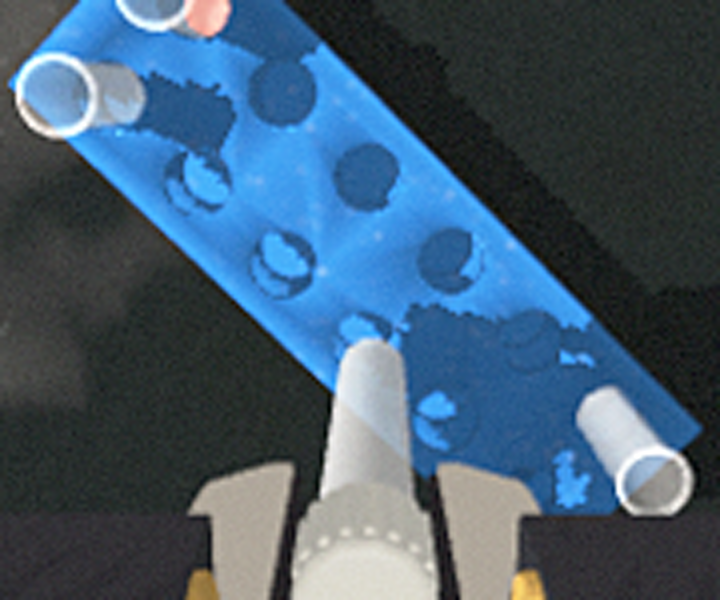

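```bash
python3 -m handwheel '[{"hand":-0.8,"travel":[0.0026,0,0],"rot":[0.0038,0,0]},{"hand":-0.8,"travel":[0,0,0],"rot":[0,0,0]},{"hand":-0.8,"travel":[0,0,0],"rot":[0,0,0]}]' 20
python3 -c "
from h import *
plan(.517,.2225,.115)
c=shot('wrist','w8.png',(270,150,370,250),6)
print((w2pix(c,(.5167,.2234,.077))-[270,150])*6)"
```

```text
t: 8.05
eef_pos: [0.5157, 0.2236, 0.1969]
eef_rot: [-0.731, 3.049, -0.036]
force: [0.0, -0.2, -1.5]
width: 0.0197
t 8.05 pos [0.5157 0.2236 0.1969] yaw 117.0 tilt 1.38 q6 -1.81 w 0.0197 F [ 0.  -0.2 -1.5]
rot first [-0.0038  0.0001  0.    ] then travel (tool) [-0.0013 -0.0031  0.1639]
[319.63383235 290.29173552]
```

View pics/w8.png

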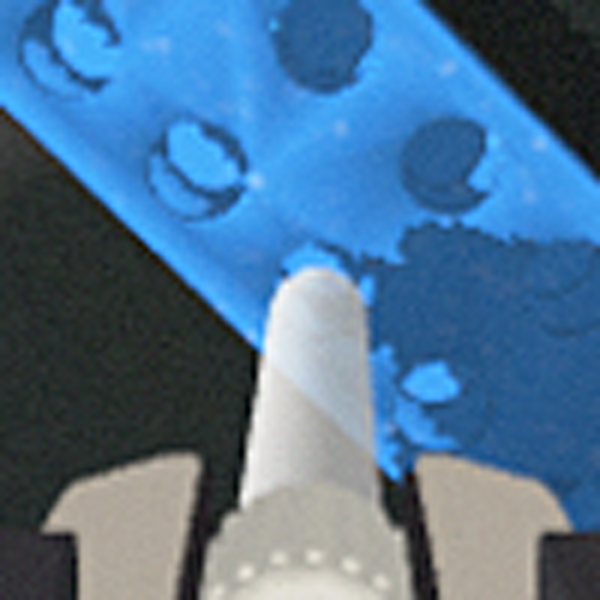

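```bash
python3 -m handwheel '[{"hand":-0.8,"travel":[-0.001,0.0015,0.02],"rot":[0,0,0]},{"hand":-0.8,"travel":[0,0.0005,0.02],"rot":[0,0,0]},{"hand":-0.8,"travel":[0,0.0005,0.02],"rot":[0,0,0]},{"hand":-0.8,"travel":[0,0.0005,0.02],"rot":[0,0,0]},{"hand":-0.8,"travel":[0,0.0005,0.02],"rot":[0,0,0]},{"hand":-0.8,"travel":[0,0,0],"rot":[0,0,0]}]' 20
python3 -c "
from h import *
plan(.517,.2225,.115)
c=shot('wrist','w9.png',(230,110,410,260),4)"
```

```text
t: 8.85
eef_pos: [0.5153, 0.2239, 0.1455]
eef_rot: [-0.731, 3.051, -0.036]
force: [-0.7, 0.6, -1.4]
width: 0.0196
t 8.85 pos [0.5153 0.2239 0.1455] yaw 117.0 tilt 1.34 q6 -1.81 w 0.0196 F [-0.7  0.6 -1.4]
rot first [-0.0037 -0.0003 -0.    ] then travel (tool) [-0.0017 -0.0039  0.061 ]
```

View pics/w9.png

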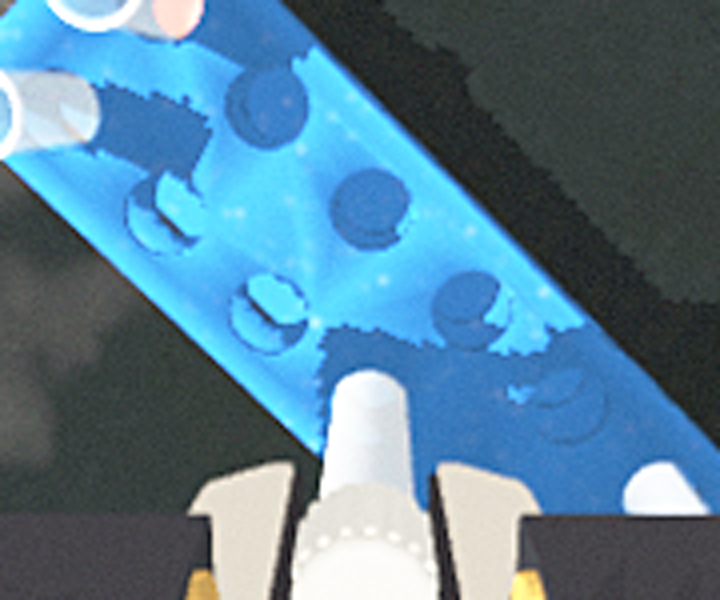

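```bash
python3 -m handwheel '[{"hand":-0.8,"travel":[0,0.0005,0.02],"rot":[0,0,0]},{"hand":-0.8,"travel":[0,0.0005,0.02],"rot":[0,0,0]},{"hand":-0.8,"travel":[0,0.0005,0.015],"rot":[0,0,0]},{"hand":-0.8,"travel":[0,0,0],"rot":[0,0,0]},{"hand":-0.8,"travel":[0,0,0],"rot":[0,0,0]}]' 20
python3 -c "
from h import *
plan(.517,.2225,.115)
c=shot('scene','s9.png',(160,110,300,250),4)"
```

```text
t: 9.52
eef_pos: [0.5161, 0.2241, 0.1192]
eef_rot: [-0.731, 3.049, -0.036]
force: [0.6, -1.5, -1.1]
width: 0.0194
t 9.53 pos [0.5161 0.2241 0.1192] yaw 117.0 tilt 1.37 q6 -1.8 w 0.0194 F [ 0.6 -1.5 -1.1]
rot first [-0.0038  0.      0.    ] then travel (tool) [-0.0002 -0.0038  0.0085]
```

View pics/s9.png

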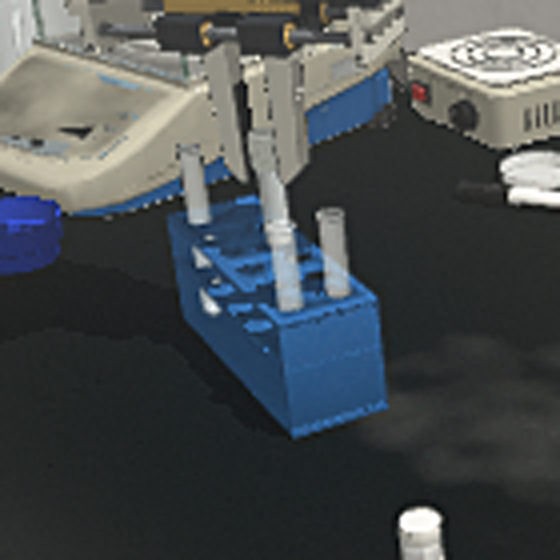

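```bash
python3 -m handwheel '[{"hand":-0.8,"travel":[0,0,0.006],"rot":[0,0,0]},{"hand":-0.5,"travel":[0,0,0],"rot":[0,0,0]},{"hand":-0.2,"travel":[0,0,0],"rot":[0,0,0]},{"hand":-0.1,"travel":[0,0,0],"rot":[0,0,0]},{"hand":-0.1,"travel":[0,0,-0.04],"rot":[0,0,0]},{"hand":-0.1,"travel":[0,0,-0.1],"rot":[0,0,0]},{"hand":-0.1,"travel":[0,0,-0.1],"rot":[-0.0038,0,0]},{"hand":-0.1,"travel":[0,0,-0.06],"rot":[0,0,0]},{"hand":-0.1,"travel":[0,0,0],"rot":[0,0,0]}]' 20
python3 -c "
from h import *
plan(.538,-.1165,.27,57)
c=shot('wrist','w10.png',(200,60,440,260),3)"
```

```text
t: 10.7
eef_pos: [0.5161, 0.2269, 0.2689]
eef_rot: [-0.731, 3.049, -0.0]
force: [-0.1, 0.1, 0.3]
width: 0.0419
t 10.7 pos [0.5161 0.2269 0.2689] yaw 116.9 tilt 0.34 q6 -1.82 w 0.0419 F [-0.1  0.1  0.3]
rot first [0.0003 0.001  0.1665] then travel (tool) [-0.4108 -0.5521 -0.0022]
```

View pics/w10.png

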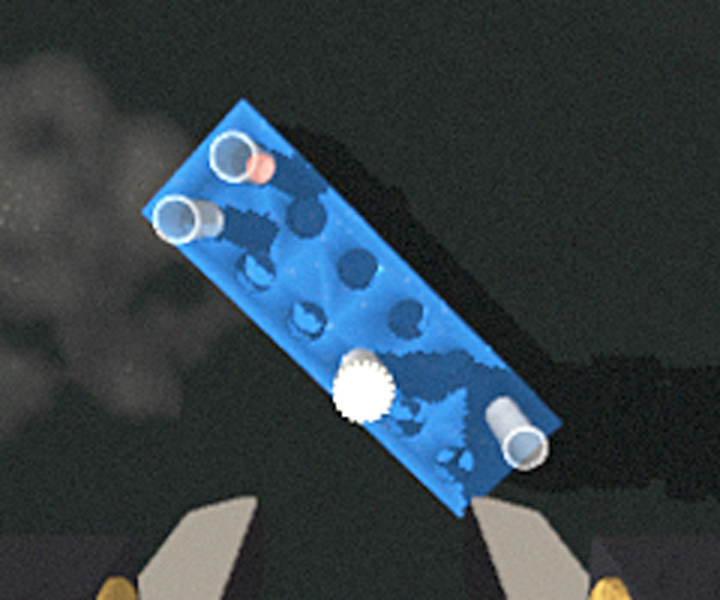

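```bash
python3 -m handwheel '[{"hand":-0.1,"travel":[0,0,0],"rot":[0,0,0.0278]},{"hand":-0.1,"travel":[0,0,0],"rot":[0,0,0.0278]},{"hand":-0.1,"travel":[0,0,0],"rot":[0,0,0.0278]},{"hand":-0.1,"travel":[0,0,0],"rot":[0,0,0.0278]},{"hand":-0.1,"travel":[0,0,0],"rot":[0,0,0.0278]},{"hand":-0.1,"travel":[0,0,0],"rot":[0,0.001,0.0275]}]' 20
python3 -m handwheel '[{"hand":-0.1,"travel":[-0.065,-0.087,0],"rot":[0,0,0]},{"hand":-0.1,"travel":[-0.065,-0.087,0],"rot":[0,0,0]},{"hand":-0.1,"travel":[-0.065,-0.087,0],"rot":[0,0,0]},{"hand":-0.1,"travel":[-0.065,-0.087,0],"rot":[0,0,0]},{"hand":-0.1,"travel":[-0.065,-0.087,0],"rot":[0,0,0]},{"hand":-0.1,"travel":[-0.065,-0.087,0],"rot":[0,0,0]},{"hand":-0.1,"travel":[-0.02,-0.03,0],"rot":[0,0,0]},{"hand":-0.1,"travel":[0,0,0],"rot":[0,0,0]},{"hand":-0.1,"travel":[0,0,0],"rot":[0,0,0]}]' 20
python3 -c "
from h import *
plan(.538,-.1165,.27,57)
c=shot('wrist','w11.png',(200,60,440,260),3)
for p in [(.5382,-.117,.122),(.5374,-.1161,.078),(.566,-.1711,.142),(.4755,-.1134,.078)]: print((w2pix(c,p)-[200,60])*3)
"
```

```text
t: 11.5
eef_pos: [0.5135, 0.2265, 0.2636]
eef_rot: [-0.897, -3.0, 0.001]
force: [-0.2, -0.4, 0.1]
width: 0.042
t: 12.62
eef_pos: [0.536, -0.1149, 0.2643]
eef_rot: [-0.888, -3.005, -0.003]
force: [-0.8, -0.1, 0.1]
width: 0.0418
t 12.62 pos [ 0.536  -0.1149  0.2643] yaw 57.1 tilt 0.45 q6 -1.41 w 0.0418 F [-0.8 -0.1  0.1]
rot first [-0.     -0.0013  0.0002] then travel (tool) [-0.0051 -0.0004 -0.0114]
[363.30902081 408.63915645]
[364.00945667 383.70284677]
[280.35509567 561.62407562]
[287.30302113 255.30435203]
```

View pics/w11.png

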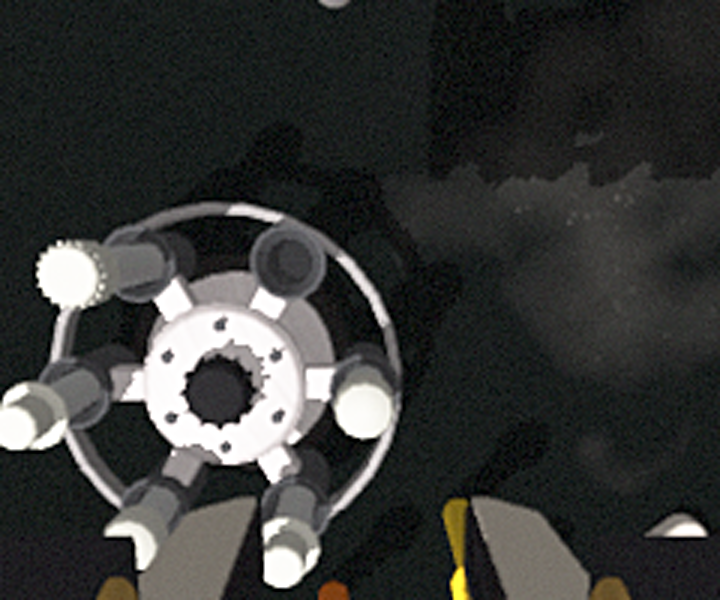

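```bash
python3 -c "
from h import *
o=get_obs();c=cam(get_image('wrist'),o)
for u,v,z in [(289,262,.078),(363,409,.122),(219,390,.087),(288,566,.142)]:
  p=pix2w(c,200+u/3,60+v/3,z);d=p-np.array([.5041,-.1684,0]);print(p.round(4),np.hypot(d[0],d[1]),np.degrees(np.arctan2(d[1],d[0])))
im=cv2.imread('pics/w11.png');cv2.imwrite('pics/w11b.png',cv2.resize(im[190:450,140:420],None,fx=2.2,fy=2.2))
"
```

```text
[ 0.4784 -0.1143  0.078 ] 0.05991236135929464 115.43833886847797
[ 0.5386 -0.1171  0.122 ] 0.0618017229625376 56.1193198715704
[ 0.5059 -0.167   0.087 ] 0.002273688717911501 38.93555173811289
[ 0.5693 -0.1697  0.142 ] 0.06522149125859723 -1.1299073934008068
```

View pics/w11b.png

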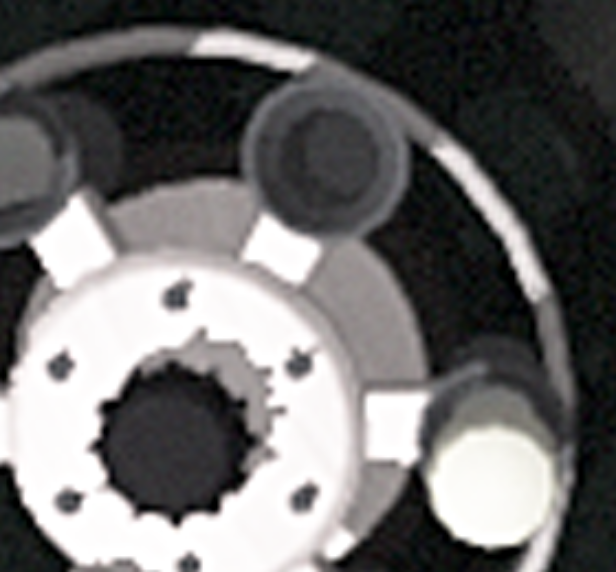

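```bash
python3 -m handwheel '[{"hand":-0.1,"travel":[-0.0064,-0.001,0],"rot":[0,-0.0013,0]},{"hand":-0.1,"travel":[0,0,0.08],"rot":[0,0,0]},{"hand":-0.1,"travel":[0,0,0.08],"rot":[0,0,0]},{"hand":-0.1,"travel":[0,0,0.08],"rot":[0,0,0]},{"hand":-0.1,"travel":[0,0,0.03],"rot":[0,0,0]},{"hand":-0.1,"travel":[0,0,0],"rot":[0,0,0]},{"hand":-0.1,"travel":[0,0,0],"rot":[0,0,0]}]' 20
python3 -c "
from h import *
plan(.5384,-.1171,.096,57)
c=shot('wrist','w12.png',(200,130,440,330),3)"
```

```text
t: 13.6
eef_pos: [0.5401, -0.1193, 0.1316]
eef_rot: [0.89, 3.008, -0.002]
force: [-0.5, -0.1, 0.8]
width: 0.0418
t 13.6 pos [ 0.5401 -0.1193  0.1316] yaw 57.0 tilt 0.28 q6 -1.41 w 0.0418 F [-0.5 -0.1  0.8]
rot first [-0.      0.0008  0.0001] then travel (tool) [0.0052 0.0017 0.0713]
```

View pics/w12.png

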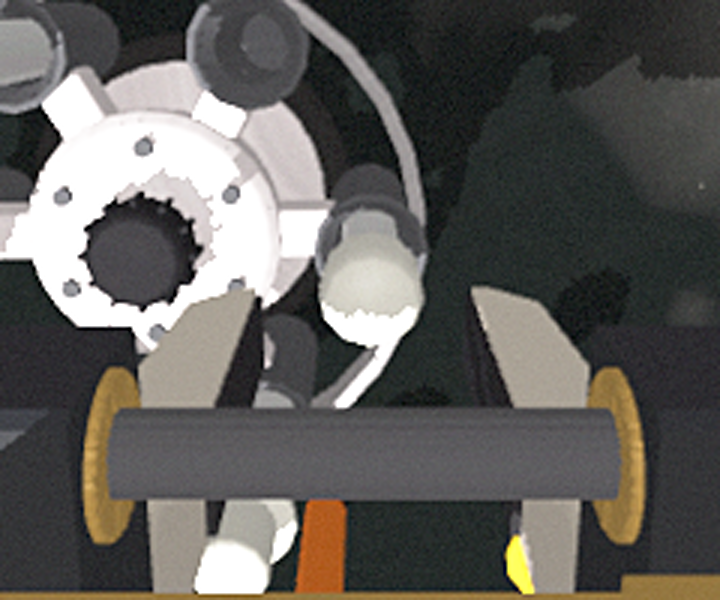

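```bash
python3 -m handwheel '[{"hand":-0.1,"travel":[0.004,0.0015,0],"rot":[0,0.0006,0]},{"hand":-0.1,"travel":[0,0,0.035],"rot":[0,0,0]},{"hand":-0.1,"travel":[0,0,0.035],"rot":[0,0,0]},{"hand":-0.1,"travel":[0,0,0],"rot":[0,0,0]},{"hand":-0.1,"travel":[0,0,0],"rot":[0,0,0]}]' 20
python3 -c "
from h import *
plan(.5384,-.1171,.096,57)"
```

```text
t: 14.28
eef_pos: [0.5381, -0.1174, 0.0958]
eef_rot: [-0.892, -3.012, 0.0]
force: [0.0, 0.5, 0.2]
width: 0.0418
t 14.28 pos [ 0.5381 -0.1174  0.0958] yaw 57.0 tilt 0.04 q6 -1.41 w 0.0418 F [0.  0.5 0.2]
rot first [-0.0001 -0.0001  0.    ] then travel (tool) [-0.0002  0.0008 -0.0003]
```

```bash
python3 -m handwheel '[{"hand":-0.8,"travel":[0,0,0],"rot":[0,0,0]},{"hand":-0.8,"travel":[0,0,0],"rot":[0,0,0]},{"hand":-0.8,"travel":[0,0,0],"rot":[0,0,0]},{"hand":-0.8,"travel":[0,0,0],"rot":[0,0,0]},{"hand":-0.8,"travel":[0,0,-0.03],"rot":[0,0,0]},{"hand":-0.8,"travel":[0,0,-0.06],"rot":[0,0,0]},{"hand":-0.8,"travel":[0,0,-0.06],"rot":[0,0,0]},{"hand":-0.8,"travel":[0,0,-0.06],"rot":[0,0,0]},{"hand":-0.8,"travel":[0,0,0],"rot":[0,0,0]},{"hand":-0.8,"travel":[0,0,0],"rot":[0,0,0]}]' 20
python3 -c "
from h import *
plan(.4775,-.1135,.2,57)
c=shot('wrist','w13.png',(200,110,440,310),3)
o=get_obs();p=np.array(o['eef_pos']);print((w2pix(c,(p[0],p[1],p[2]-.066))-[200,110])*3)
c=shot('scene','s13.png',(270,60,430,260),4)"
```

```text
t: 15.52
eef_pos: [0.5373, -0.1169, 0.1995]
eef_rot: [-0.891, -3.01, -0.0]
force: [-0.2, -0.5, 0.0]
width: 0.0231
t 15.53 pos [ 0.5373 -0.1169  0.1995] yaw 57.0 tilt 0.16 q6 -1.41 w 0.0231 F [-0.2 -0.5  0. ]
rot first [-0.0001 -0.0004  0.    ] then travel (tool) [ 0.104  -0.0594 -0.001 ]
[365.13684022 303.20506733]
```

View pics/w13.png

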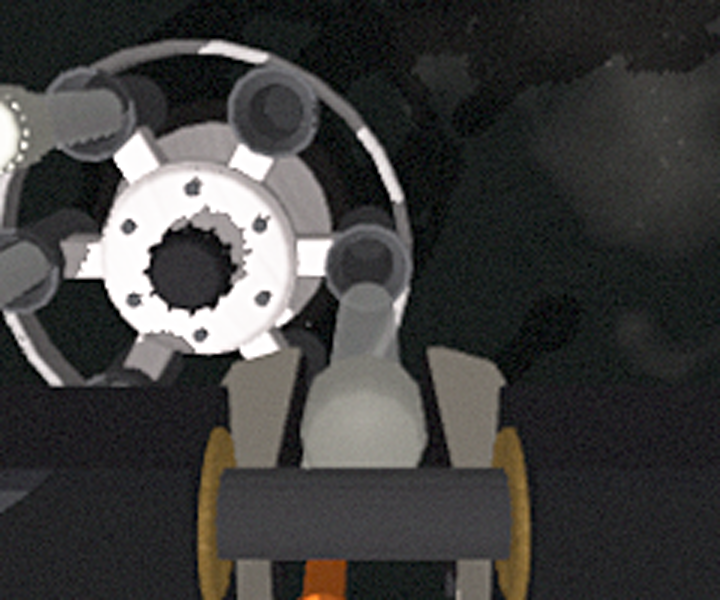

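View pics/s13.png

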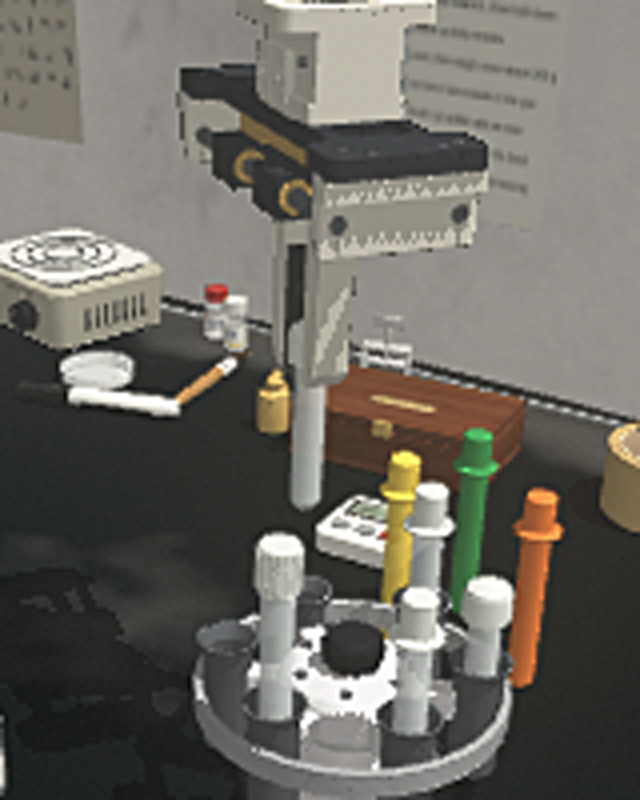

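```bash
python3 -c "
from h import *
o=get_obs();c=cam(get_image('wrist'),o)
for u,v,z in [(272,112,.078),(368,259,.078),(366,312,o['eef_pos'][2]-.066)]:
  print(pix2w(c,200+u/3,110+v/3,z).round(4))
plan(.4775,-.1135,.2,57)
"
```

```text
[ 0.4769 -0.1149  0.078 ]
[ 0.5365 -0.1154  0.078 ]
[ 0.5387 -0.1178  0.1326]
t 15.68 pos [ 0.537  -0.1169  0.1986] yaw 57.0 tilt 0.26 q6 -1.41 w 0.0235 F [-0.6 -0.4 -0.6]
rot first [-0.0002 -0.0007  0.    ] then travel (tool) [ 0.1034 -0.0591 -0.0028]
```

```bash
python3 -m handwheel '[{"hand":-0.8,"travel":[0.0525,-0.0305,0],"rot":[0,-0.0005,0]},{"hand":-0.8,"travel":[0.0525,-0.0305,0],"rot":[0,0,0]},{"hand":-0.8,"travel":[0,0,0.03],"rot":[0,0,0]},{"hand":-0.8,"travel":[0,0,0.03],"rot":[0,0,0]},{"hand":-0.8,"travel":[0,0,0],"rot":[0,0,0]},{"hand":-0.8,"travel":[0,0,0],"rot":[0,0,0]}]' 20
python3 -c "
from h import *
plan(.4765,-.114,.1,57)
c=shot('wrist','w14.png',(220,110,420,270),4)"
```

```text
t: 16.42
eef_pos: [0.4776, -0.1143, 0.1696]
eef_rot: [0.892, 3.012, -0.001]
force: [0.1, -0.5, -0.2]
width: 0.0232
t 16.43 pos [ 0.4776 -0.1143  0.1696] yaw 57.0 tilt 0.05 q6 -1.46 w 0.0232 F [ 0.1 -0.5 -0.2]
rot first [-0.0001  0.0001  0.0001] then travel (tool) [ 0.0023 -0.0007  0.1392]
```

View pics/w14.png

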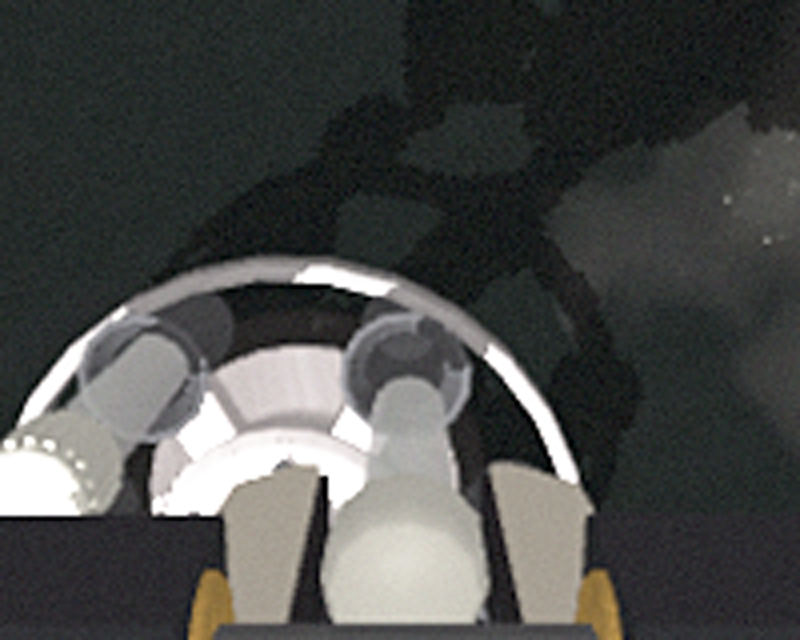

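```bash
python3 -c "
from h import *
o=get_obs();c=cam(get_image('wrist'),o);p=o['eef_pos']
print(pix2w(c,220+407/4,110+376/4,.078).round(4),pix2w(c,220+406/4,110+413/4,p[2]-.066).round(4),p)
"
```

```text
[ 0.478  -0.1145  0.078 ] [ 0.4791 -0.1155  0.1039] [ 0.47774253 -0.11434815  0.16989701]
```

Aligned within 1.5 mm; lower it (TCP 0.170 → 0.098).

```bash
python3 -m handwheel '[{"hand":-0.8,"travel":[0.001,0,0.03],"rot":[0,0,0]},{"hand":-0.8,"travel":[0,0,0.03],"rot":[0,0,0]},{"hand":-0.8,"travel":[0,0,0.03],"rot":[0,0,0]},{"hand":-0.8,"travel":[0,0,0.03],"rot":[0,0,0]},{"hand":-0.8,"travel":[0,0,0.022],"rot":[0,0,0]},{"hand":-0.8,"travel":[0,0,0],"rot":[0,0,0]},{"hand":-0.8,"travel":[0,0,0],"rot":[0,0,0]}]' 20
python3 -c "
from h import *
plan(.4765,-.114,.096,57)
c=shot('wrist','w15.png',(220,110,420,270),4)
c=shot('scene','s15.png',(270,100,430,260),4)"
```

```text
t: 17.4
eef_pos: [0.4771, -0.1142, 0.0992]
eef_rot: [0.892, 3.011, -0.002]
force: [1.6, 0.8, -0.1]
width: 0.0237
t 17.4 pos [ 0.4771 -0.1142  0.0992] yaw 57.0 tilt 0.11 q6 -1.46 w 0.0237 F [ 1.6  0.8 -0.1]
rot first [-0.0001  0.0003  0.    ] then travel (tool) [ 0.0013 -0.0003  0.0065]
```

View pics/s15.png

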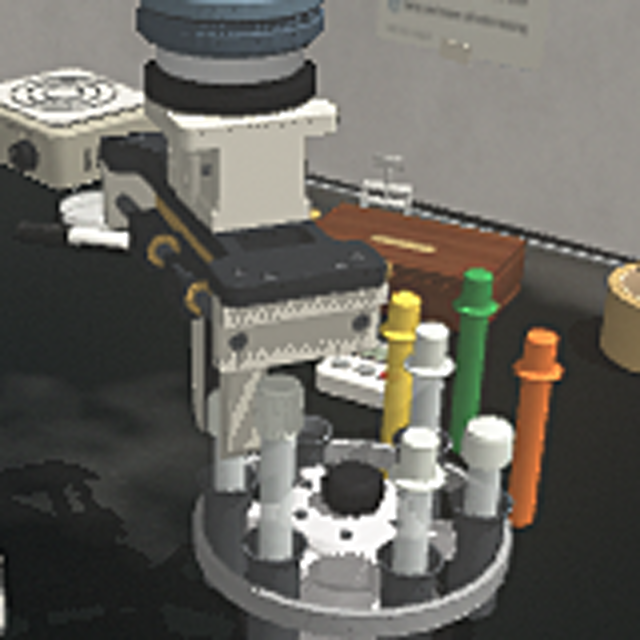

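```bash
python3 -m handwheel '[{"hand":-0.8,"travel":[0,0,0.005],"rot":[0,0,0]},{"hand":-0.5,"travel":[0,0,0],"rot":[0,0,0]},{"hand":-0.2,"travel":[0,0,0],"rot":[0,0,0]},{"hand":-0.2,"travel":[0,0,0],"rot":[0,0,0]},{"hand":-0.2,"travel":[0,0,-0.04],"rot":[0,0,0]},{"hand":-0.2,"travel":[0,0,-0.1],"rot":[0,0,0]},{"hand":-0.2,"travel":[0,0,-0.11],"rot":[0,0,0]},{"hand":-0.2,"travel":[0,0,-0.09],"rot":[0,0,0]},{"hand":-0.2,"travel":[0,0,0],"rot":[0,0,0]}]' 20
python3 -m handwheel '[{"hand":-0.2,"travel":[0,0,0],"rot":[0,0,0.0278]},{"hand":-0.2,"travel":[0,0,0],"rot":[0,0,0.0278]},{"hand":-0.2,"travel":[0,0,0],"rot":[0,0,0.0278]},{"hand":-0.2,"travel":[0,0,0],"rot":[0,0,0.0278]},{"hand":-0.2,"travel":[0,0,0],"rot":[0,0,0.0278]},{"hand":-0.2,"travel":[0,0,0],"rot":[0,0,0.0278]},{"hand":-0.2,"travel":[0,0,0],"rot":[0,0,0]}]' 20
python3 -c "
from h import *
plan(.5675,-.172,.26,-3)
c=shot('wrist','w16.png',(200,60,440,260),3)"
```

```text
t: 18.62
eef_pos: [0.4786, -0.1148, 0.2705]
eef_rot: [0.889, 3.003, -0.004]
force: [-0.5, -1.1, -0.7]
width: 0.0371
t: 19.5
eef_pos: [0.4761, -0.1136, 0.2651]
eef_rot: [-2.277, -2.163, 0.002]
force: [-0.3, 0.7, 0.5]
width: 0.0371
t 19.5 pos [ 0.4761 -0.1136  0.2651] yaw -2.9 tilt 0.08 q6 -0.41 w 0.0371 F [-0.3  0.7  0.5]
rot first [-0.0002  0.      0.0001] then travel (tool) [-0.1071  0.1887  0.0102]
```

View pics/w16.png

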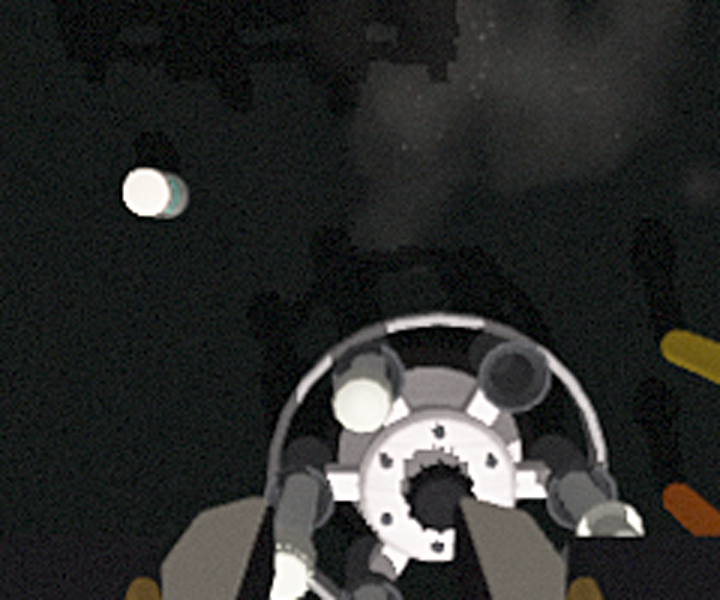

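```bash
python3 -m handwheel '[{"hand":-0.2,"travel":[-0.054,0.094,0],"rot":[0,0,0]},{"hand":-0.2,"travel":[-0.053,0.094,0],"rot":[0,0,0]},{"hand":-0.2,"travel":[0,0,0],"rot":[0,0,0]},{"hand":-0.2,"travel":[0,0,0],"rot":[0,0,0]}]' 20
python3 -c "
from h import *
plan(.5675,-.172,.26,-3)
c=shot('wrist','w17.png',(200,60,440,260),3)
for p in [(.5675,-.172,.142),(.566,-.1711,.078),(.538,-.116,.078)]: print((w2pix(c,p)-[200,60])*3)"
```

```text
t: 20.05
eef_pos: [0.567, -0.1719, 0.2656]
eef_rot: [-2.277, -2.163, 0.001]
force: [-0.0, 0.4, 0.3]
width: 0.0374
t 20.05 pos [ 0.567  -0.1719  0.2656] yaw -2.9 tilt 0.08 q6 -0.43 w 0.0374 F [-0.   0.4  0.3]
rot first [-0.0002  0.      0.0002] then travel (tool) [-0.0001  0.0009  0.0111]
[365.96948541 407.18102575]
[361.81963501 372.03626499]
[286.43378936 242.84348707]
```

View pics/w17.png

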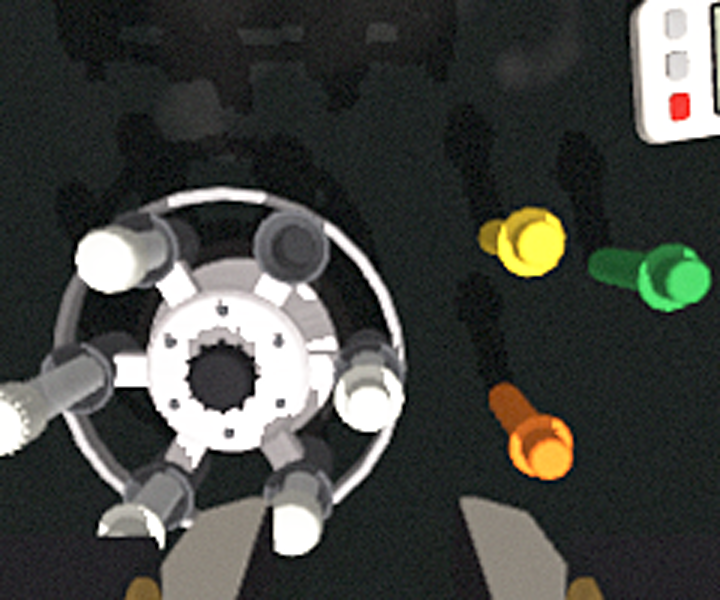

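```bash
python3 -c "
from h import *
o=get_obs();c=cam(get_image('wrist'),o)
print(pix2w(c,200+370/3,60+399/3,.142).round(4),pix2w(c,200+291/3,60+247/3,.078).round(4),pix2w(c,200+222/3,60+375/3,.087).round(4))
im=cv2.imread('pics/w17.png');cv2.imwrite('pics/w17b.png',cv2.resize(im[310:460,260:460],None,fx=4,fy=4))
for z in(.15,.165): print(pix2w(c,200+547/3,60+458/3,z))
"
```

```text
[ 0.569 -0.169  0.142] [ 0.5397 -0.1176  0.078 ] [ 0.5082 -0.1676  0.087 ]
[ 0.62925041 -0.19139254  0.15      ]
[ 0.62606893 -0.18686661  0.165     ]
```

View pics/w17b.png

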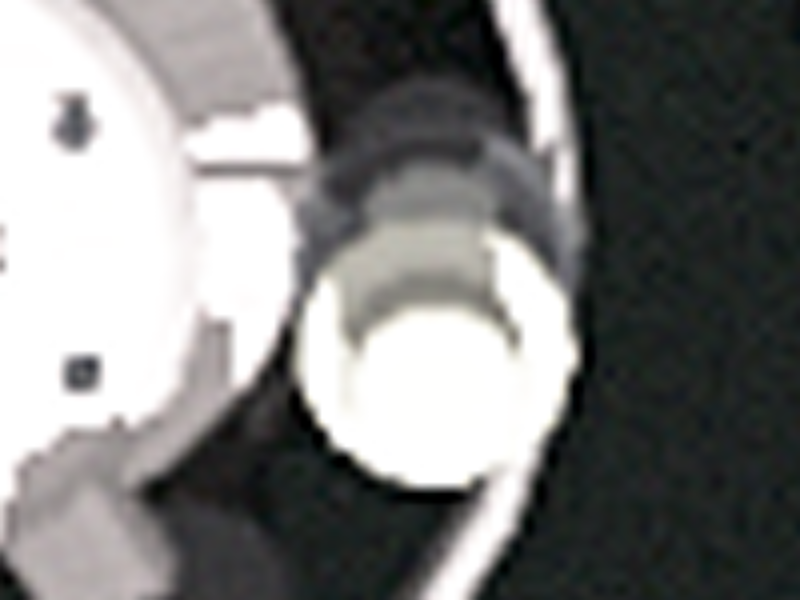

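```bash
python3 -m handwheel '[{"hand":-0.2,"travel":[0,0.003,0.05],"rot":[0,0,0]},{"hand":-0.2,"travel":[0,0,0.08],"rot":[0,0,0]},{"hand":-0.2,"travel":[0,0,0.08],"rot":[0,0,0]},{"hand":-0.2,"travel":[0,0,0.05],"rot":[0,0,0]},{"hand":-0.2,"travel":[0,0,0],"rot":[0,0,0]},{"hand":-0.2,"travel":[0,0,0],"rot":[0,0,0]}]' 20
python3 -c "
from h import *
plan(.5685,-.172,.126,-3)
c=shot('wrist','w18.png',(200,130,440,330),3)
c=shot('scene','s18.png',(300,120,440,260),4)"
```

```text
t: 20.9
eef_pos: [0.5698, -0.1725, 0.1384]
eef_rot: [2.276, 2.16, 0.001]
force: [0.6, -0.2, 0.0]
width: 0.0373
t 20.9 pos [ 0.5698 -0.1725  0.1384] yaw -3.0 tilt 0.21 q6 -0.43 w 0.0373 F [ 0.6 -0.2  0. ]
rot first [ 0.0005  0.0003 -0.    ] then travel (tool) [ 0.0009 -0.0026  0.0248]
```

View pics/w18.png

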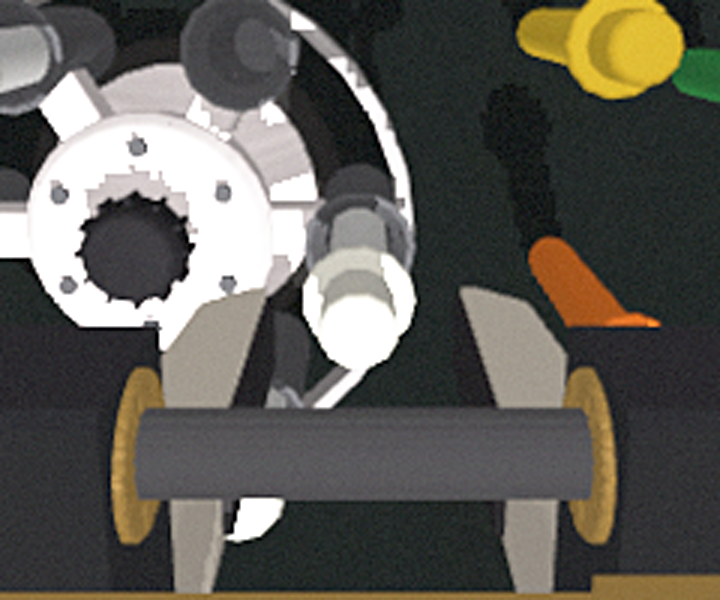

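View pics/s18.png

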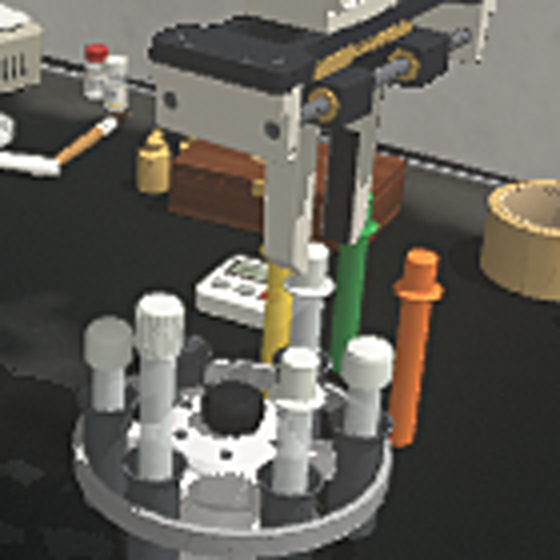

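```bash
python3 -m handwheel '[{"hand":-0.2,"travel":[0,-0.002,0.025],"rot":[0,0,0]},{"hand":-0.2,"travel":[0,0,0],"rot":[0,0,0]},{"hand":-0.2,"travel":[0,0,0],"rot":[0,0,0]},{"hand":-0.85,"travel":[0,0,0],"rot":[0,0,0]},{"hand":-0.85,"travel":[0,0,0],"rot":[0,0,0]},{"hand":-0.85,"travel":[0,0,0],"rot":[0,0,0]},{"hand":-0.85,"travel":[0,0,0],"rot":[0,0,0]}]' 25
python3 -c "
from h import *
plan(.5685,-.172,.126,-3)
c=shot('scene','s19.png',(300,120,440,260),4)"
```

```text
t: 21.88
eef_pos: [0.5684, -0.1725, 0.1242]
eef_rot: [2.278, 2.161, -0.0]
force: [-0.5, -0.3, 0.2]
width: 0.0165
t 21.88 pos [ 0.5684 -0.1725  0.1242] yaw -3.0 tilt 0.09 q6 -0.43 w 0.0165 F [-0.5 -0.3  0.2]
rot first [ 0.0002  0.0002 -0.0001] then travel (tool) [ 0.001   0.0002 -0.0036]
```

View pics/s19.png

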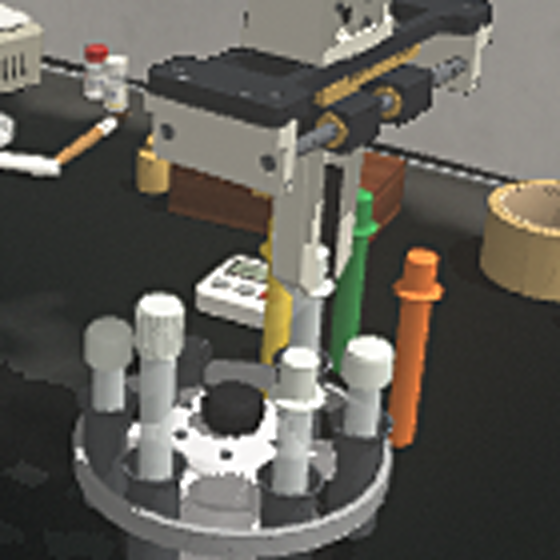

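```bash
python3 -m handwheel '[{"hand":-0.85,"travel":[0,0,-0.03],"rot":[0,0,0]},{"hand":-0.85,"travel":[0,0,-0.06],"rot":[0,0,0]},{"hand":-0.85,"travel":[0,0,-0.06],"rot":[0,0,0]},{"hand":-0.85,"travel":[0,0,-0.05],"rot":[0,0,0]},{"hand":-0.85,"travel":[0,0,0],"rot":[0,0,0]},{"hand":-0.85,"travel":[0,0,0],"rot":[0,0,0]}]' 25
python3 -c "
from h import *
plan(.5385,-.117,.225,-3)
c=shot('wrist','w20.png',(200,110,440,310),3)
o=get_obs();p=np.array(o['eef_pos']);print((w2pix(c,(p[0],p[1],p[2]-.094))-[200,110])*3)
c=shot('scene','s20.png',(270,60,430,260),4)"
```

```text
t: 22.68
eef_pos: [0.5678, -0.1721, 0.2235]
eef_rot: [2.279, 2.161, -0.001]
force: [-0.2, 0.2, -0.8]
width: 0.016
t 22.68 pos [ 0.5678 -0.1721  0.2235] yaw -3.0 tilt 0.04 q6 -0.43 w 0.016 F [-0.2  0.2 -0.8]
rot first [ 0.      0.0001 -0.0001] then travel (tool) [ 0.107  -0.0643 -0.003 ]
[363.66604729 276.59062376]
```

View pics/w20.png

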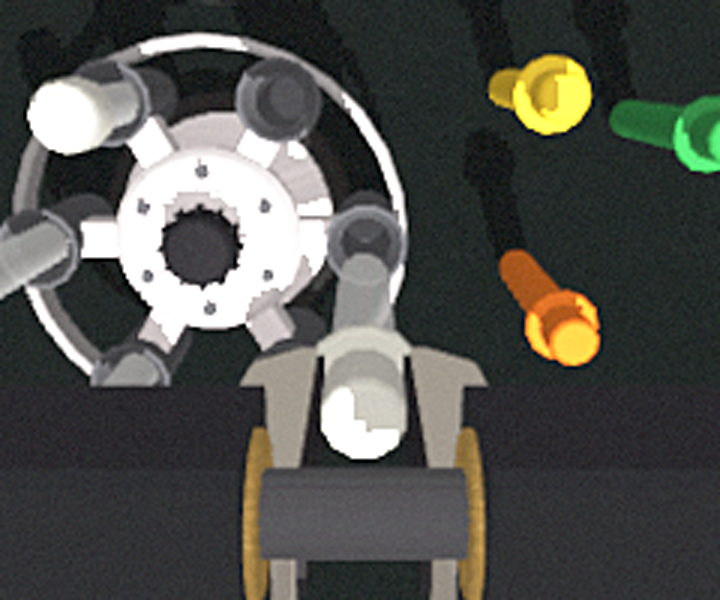

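View pics/s20.png

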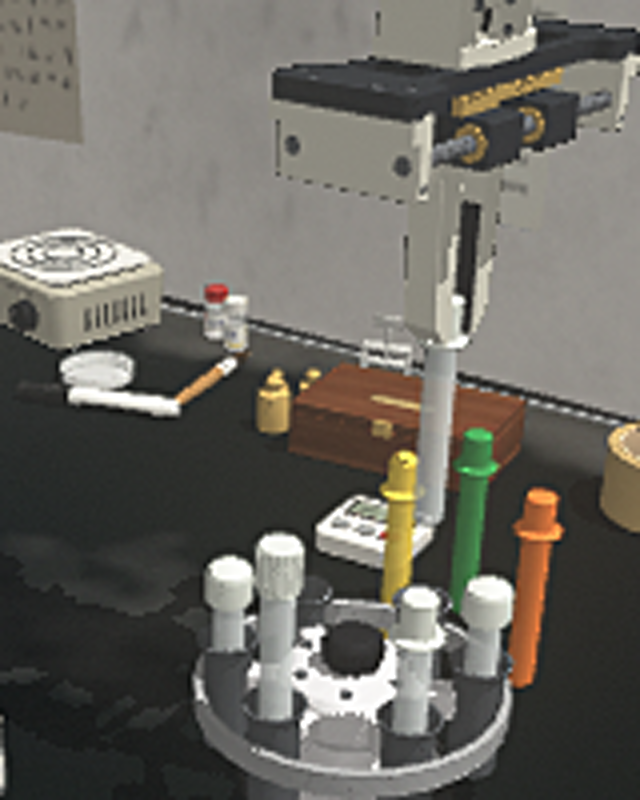

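```bash
python3 -c "
from h import *
o=get_obs();c=cam(get_image('wrist'),o)
for u,v,z in [(278,99,.078),(366,241,.078),(361,283,o['eef_pos'][2]-.094)]:
  print(pix2w(c,200+u/3,110+v/3,z).round(4))
plan(.5380,-.117,.225,-3)
"
```

```text
[ 0.5393 -0.1169  0.078 ]
[ 0.5681 -0.1707  0.078 ]
[ 0.5662 -0.1737  0.1287]
t 22.82 pos [ 0.5676 -0.172   0.2227] yaw -3.0 tilt 0.08 q6 -0.43 w 0.0161 F [ 0.3 -0.   0. ]
rot first [-0.0002  0.     -0.0001] then travel (tool) [ 0.1068 -0.0648 -0.0045]
```

```bash
python3 -m handwheel '[{"hand":-0.85,"travel":[0.055,-0.0315,0],"rot":[0,0,0]},{"hand":-0.85,"travel":[0.0545,-0.0315,0],"rot":[0,0,0]},{"hand":-0.85,"travel":[0,0,0.03],"rot":[0,0,0]},{"hand":-0.85,"travel":[0,0,0.02],"rot":[0,0,0]},{"hand":-0.85,"travel":[0,0,0],"rot":[0,0,0]},{"hand":-0.85,"travel":[0,0,0],"rot":[0,0,0]}]' 25
python3 -c "
from h import *
plan(.539,-.1157,.125,-3)
c=shot('wrist','w21.png',(220,110,420,270),4)"
```

```text
t: 23.58
eef_pos: [0.54, -0.1168, 0.1987]
eef_rot: [2.28, 2.16, -0.001]
force: [0.1, -0.4, -0.0]
width: 0.0163
t 23.57 pos [ 0.54   -0.1168  0.1987] yaw -3.1 tilt 0.07 q6 -0.36 w 0.0163 F [ 0.1 -0.4 -0. ]
rot first [ 0.0001  0.0002 -0.0002] then travel (tool) [ 0.002  -0.002   0.1475]
```

View pics/w21.png

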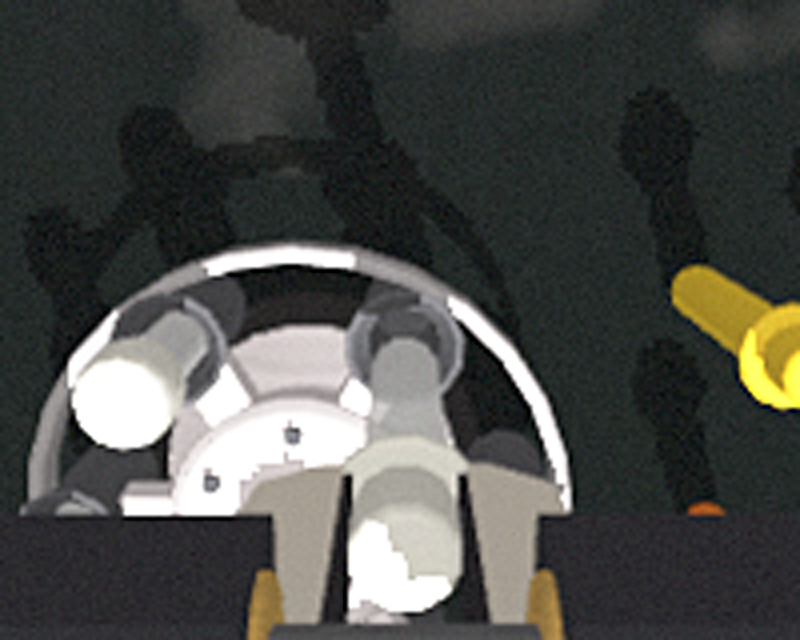

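```bash
python3 -m handwheel '[{"hand":-0.85,"travel":[0.001,-0.001,0.03],"rot":[0,0,0]},{"hand":-0.85,"travel":[0,0,0.03],"rot":[0,0,0]},{"hand":-0.85,"travel":[0,0,0.03],"rot":[0,0,0]},{"hand":-0.85,"travel":[0,0,0.03],"rot":[0,0,0]},{"hand":-0.85,"travel":[0,0,0.022],"rot":[0,0,0]},{"hand":-0.85,"travel":[0,0,0],"rot":[0,0,0]},{"hand":-0.85,"travel":[0,0,0],"rot":[0,0,0]}]' 25
python3 -c "
from h import *
plan(.539,-.1157,.1242,-3)
c=shot('scene','s22.png',(300,120,440,260),4)"
```

```text
t: 24.5
eef_pos: [0.5394, -0.1156, 0.1282]
eef_rot: [2.279, 2.161, -0.0]
force: [0.2, -0.1, 0.2]
width: 0.0159
t 24.5 pos [ 0.5394 -0.1156  0.1282] yaw -3.0 tilt 0.08 q6 -0.36 w 0.0159 F [ 0.2 -0.1  0.2]
rot first [ 0.0002  0.0002 -0.0001] then travel (tool) [-0.0003 -0.0007  0.008 ]
```

View pics/s22.png

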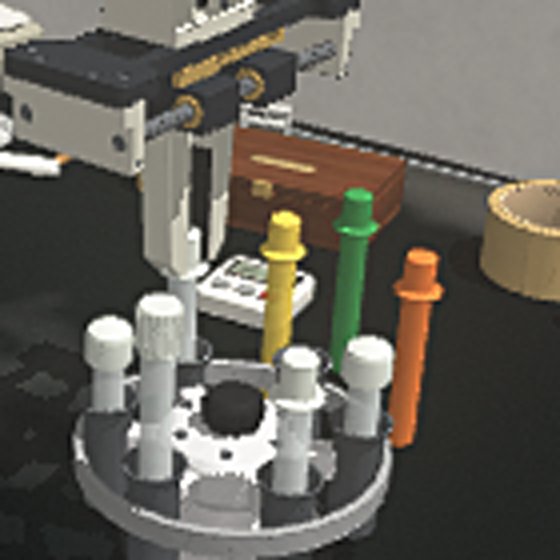

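Lower the last 3 mm, release, rise; then head back to the rack at yaw 117 (turn −0.333 over 12 rows).

```bash
python3 -m handwheel '[{"hand":-0.85,"travel":[0,0,0.006],"rot":[0,0,0]},{"hand":-0.6,"travel":[0,0,0],"rot":[0,0,0]},{"hand":-0.2,"travel":[0,0,0],"rot":[0,0,0]},{"hand":-0.2,"travel":[0,0,0],"rot":[0,0,0]},{"hand":-0.2,"travel":[0,0,-0.04],"rot":[0,0,0]},{"hand":-0.2,"travel":[0,0,-0.1],"rot":[0,0,0]},{"hand":-0.2,"travel":[0,0,-0.1],"rot":[0,0,0]},{"hand":-0.2,"travel":[0,0,-0.05],"rot":[0,0,0]},{"hand":-0.2,"travel":[0,0,0],"rot":[0,0,0]}]' 25
python3 -c "
from h import *
plan(.5165,.2234,.27,57)
c=shot('wrist','w23.png',(200,60,440,260),3)
c=shot('scene','s23.png',(300,120,440,260),4)"
```

```text
t: 25.68
eef_pos: [0.5402, -0.1158, 0.2722]
eef_rot: [2.275, 2.158, 0.003]
force: [-1.4, -0.2, -0.5]
width: 0.0374
t 25.68 pos [ 0.5402 -0.1158  0.2722] yaw -3.0 tilt 0.35 q6 -0.36 w 0.0374 F [-1.4 -0.2 -0.5]
rot first [ 0.0006  0.0009 -0.1668] then travel (tool) [0.4094 0.5431 0.0044]
```

View pics/s23.png

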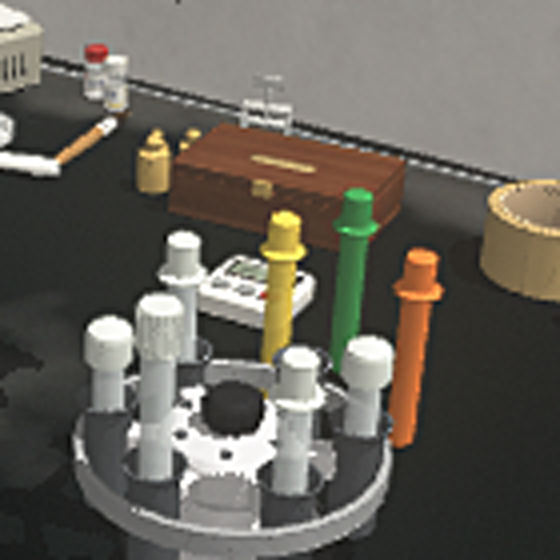

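```bash
python3 -m handwheel '[{"hand":-0.2,"travel":[0.06,-0.008,0],"rot":[0.0005,0.0006,0]},{"hand":-0.2,"travel":[0.1,-0.012,0],"rot":[0,0,0]},{"hand":-0.2,"travel":[0.1,-0.012,0],"rot":[0,0,0]},{"hand":-0.2,"travel":[0.1,-0.012,0],"rot":[0,0,0]},{"hand":-0.2,"travel":[0.1,-0.012,0],"rot":[0,0,0]},{"hand":-0.2,"travel":[0.1,-0.012,0],"rot":[0,0,0]},{"hand":-0.2,"travel":[0.08,-0.01,0],"rot":[0,0,0]},{"hand":-0.2,"travel":[0.035,-0.004,0],"rot":[0,0,0]},{"hand":-0.2,"travel":[0,0,0],"rot":[0,0,0]},{"hand":-0.2,"travel":[0,0,0],"rot":[0,0,0]}]' 20
python3 -c "
from h import *
plan(.5165,.2234,.115,-3)
c=shot('wrist','w24.png',(200,60,440,260),3)
for p in [(.5167,.2234,.146),(.5167,.2234,.077)]: print((w2pix(c,p)-[200,60])*3)
"
```

```text
t: 27.02
eef_pos: [0.5162, 0.2225, 0.2702]
eef_rot: [-2.278, -2.158, 0.002]
force: [-0.4, 0.6, 1.0]
width: 0.0371
t 27.02 pos [0.5162 0.2225 0.2702] yaw -3.1 tilt 0.21 q6 0.26 w 0.0371 F [-0.4  0.6  1. ]
rot first [-0.0005 -0.0003 -0.0003] then travel (tool) [0.0018 0.0006 0.3105]
[366.72376443 404.65701787]
[366.36221623 370.08691836]
```

View pics/w24.png

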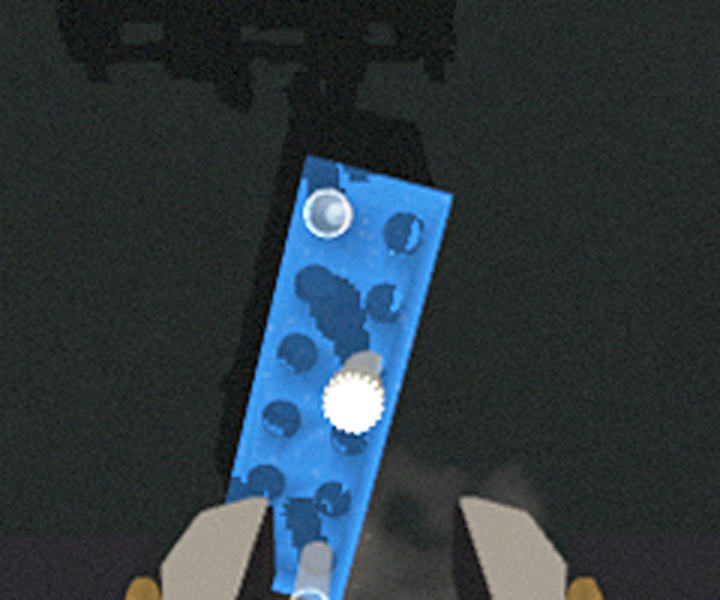

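```bash
python3 -c "
from h import *
o=get_obs();c=cam(get_image('wrist'),o);p=pix2w(c,200+353/3,60+402/3,.146);print(p);plan(p[0],p[1],.116,-3)"
```

```text
[0.51216833 0.22440945 0.146     ]
t 27.12 pos [0.5164 0.2224 0.2707] yaw -3.1 tilt 0.19 q6 0.26 w 0.0367 F [0.1 0.7 0.1]
rot first [-0.0004 -0.0003 -0.0004] then travel (tool) [ 0.0036 -0.0087  0.3094]
```

```bash
python3 -m handwheel '[{"hand":-0.2,"travel":[0.003,-0.0075,0.05],"rot":[-0.0004,-0.0003,0]},{"hand":-0.2,"travel":[0,0,0.08],"rot":[0,0,0]},{"hand":-0.2,"travel":[0,0,0.08],"rot":[0,0,0]},{"hand":-0.2,"travel":[0,0,0.05],"rot":[0,0,0]},{"hand":-0.2,"travel":[0,0,0],"rot":[0,0,0]},{"hand":-0.2,"travel":[0,0,0],"rot":[0,0,0]}]' 20
python3 -c "
from h import *
plan(.5126,.224,.116,-3)
c=shot('wrist','w25.png',(200,130,440,330),3)"
```

```text
t: 27.88
eef_pos: [0.5134, 0.2252, 0.1422]
eef_rot: [2.28, 2.16, 0.004]
force: [-0.5, -0.5, -0.3]
width: 0.0372
t 27.88 pos [0.5134 0.2252 0.1422] yaw -3.1 tilt 0.14 q6 0.27 w 0.0372 F [-0.5 -0.5 -0.3]
rot first [ 0.0003 -0.0002 -0.0003] then travel (tool) [-0.0024 -0.0016  0.0523]
```

View pics/w25.png

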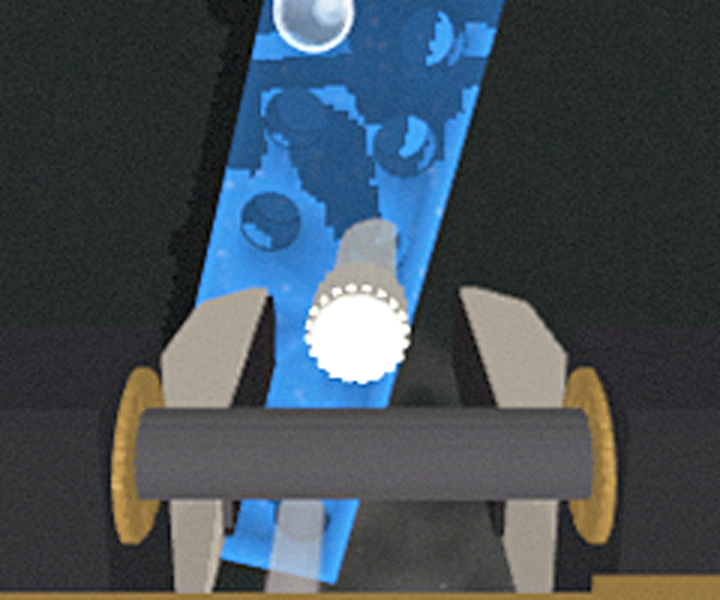

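```bash
python3 -m handwheel '[{"hand":-0.2,"travel":[-0.001,-0.0015,0.03],"rot":[0,0,0]},{"hand":-0.2,"travel":[0,0,0.022],"rot":[0,0,0]},{"hand":-0.2,"travel":[0,0,0],"rot":[0,0,0]},{"hand":-0.2,"travel":[0,0,0],"rot":[0,0,0]},{"hand":-0.8,"travel":[0,0,0],"rot":[0,0,0]},{"hand":-0.8,"travel":[0,0,0],"rot":[0,0,0]},{"hand":-0.8,"travel":[0,0,0],"rot":[0,0,0]},{"hand":-0.8,"travel":[0,0,0],"rot":[0,0,0]}]' 20
python3 -c "
from h import *
plan(.5126,.224,.116,-3)"
python3 -m handwheel '[{"hand":-0.8,"travel":[0,0,-0.03],"rot":[0,0,0]},{"hand":-0.8,"travel":[0,0,-0.06],"rot":[0,0,0]},{"hand":-0.8,"travel":[0,0,-0.06],"rot":[0,0,0]},{"hand":-0.8,"travel":[0,0,-0.08],"rot":[0,0,0]},{"hand":-0.8,"travel":[0,0,-0.08],"rot":[0,0,0]},{"hand":-0.8,"travel":[0,0,-0.07],"rot":[0,0,0]},{"hand":-0.8,"travel":[0,0,0],"rot":[0,0,0]},{"hand":-0.8,"travel":[0,0,0],"rot":[0,0,0]}]' 20
python3 -c "
from h import *
plan(.567,-.171,.31,-3)
c=shot('wrist','w26.png',(200,110,440,310),3)
o=get_obs();p=np.array(o['eef_pos']);print((w2pix(c,(p[0],p[1],p[2]-.101))-[200,110])*3)"
```

```text
t: 28.92
eef_pos: [0.5124, 0.2252, 0.1152]
eef_rot: [2.279, 2.161, 0.003]
force: [3.1, 0.9, -0.4]
width: 0.0199
t 28.93 pos [0.5124 0.2252 0.1152] yaw -3.0 tilt 0.12 q6 0.27 w 0.0199 F [ 3.1  0.9 -0.4]
rot first [ 0.0003 -0.0002 -0.0001] then travel (tool) [-0.0023  0.0005 -0.0015]
t: 29.92
eef_pos: [0.5107, 0.225, 0.3042]
eef_rot: [-2.278, -2.161, 0.001]
force: [-0.6, 0.7, -0.7]
width: 0.0196
t 29.93 pos [0.5107 0.225  0.3042] yaw -3.0 tilt 0.09 q6 0.27 w 0.0196 F [-0.6  0.7 -0.7]
rot first [-0.0002 -0.0001 -0.0001] then travel (tool) [-0.785   0.1539 -0.0115]
[364.39743232 272.24761598]
```

View pics/w26.png

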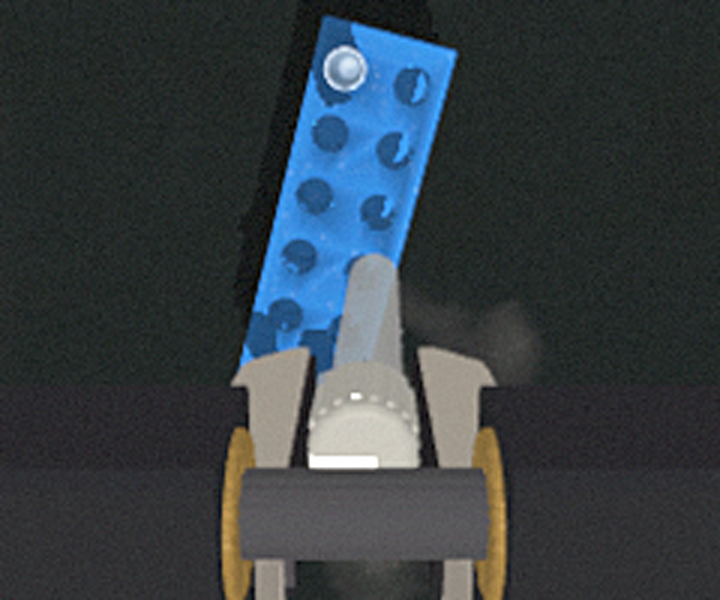

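```bash
python3 -m handwheel '[{"hand":-0.8,"travel":[-0.05,0.01,0],"rot":[0,0,0]},{"hand":-0.8,"travel":[-0.1,0.0196,0],"rot":[0,0,0]},{"hand":-0.8,"travel":[-0.1,0.0196,0],"rot":[0,0,0]},{"hand":-0.8,"travel":[-0.1,0.0196,0],"rot":[0,0,0]},{"hand":-0.8,"travel":[-0.1,0.0196,0],"rot":[0,0,0]},{"hand":-0.8,"travel":[-0.1,0.0196,0],"rot":[0,0,0]},{"hand":-0.8,"travel":[-0.1,0.0196,0],"rot":[0,0,0]},{"hand":-0.8,"travel":[-0.09,0.0176,0],"rot":[0,0,0]},{"hand":-0.8,"travel":[-0.045,0.0087,0],"rot":[0,0,0]},{"hand":-0.8,"travel":[0,0,0],"rot":[0.005,0,0]},{"hand":-0.8,"travel":[0,0,0],"rot":[0,0,0]},{"hand":-0.8,"travel":[0,0,0],"rot":[0,0,0]}]' 20
python3 -c "
from h import *
plan(.567,-.171,.31,-3)
c=shot('wrist','w27.png',(200,110,440,310),3)
o=get_obs();p=np.array(o['eef_pos']);print((w2pix(c,(p[0],p[1],p[2]-.101))-[200,110])*3)"
```

```text
t: 31.48
eef_pos: [0.5678, -0.1693, 0.3046]
eef_rot: [-2.26, -2.148, 0.032]
force: [-0.3, 0.0, -0.1]
width: 0.0199
t 31.48 pos [ 0.5678 -0.1693  0.3046] yaw -2.9 tilt 1.8 q6 -0.42 w 0.0199 F [-0.3  0.  -0.1]
rot first [-0.005  -0.0002  0.0002] then travel (tool) [-0.0036 -0.0014 -0.0108]
[373.90211456 273.25730712]
```

View pics/w27.png

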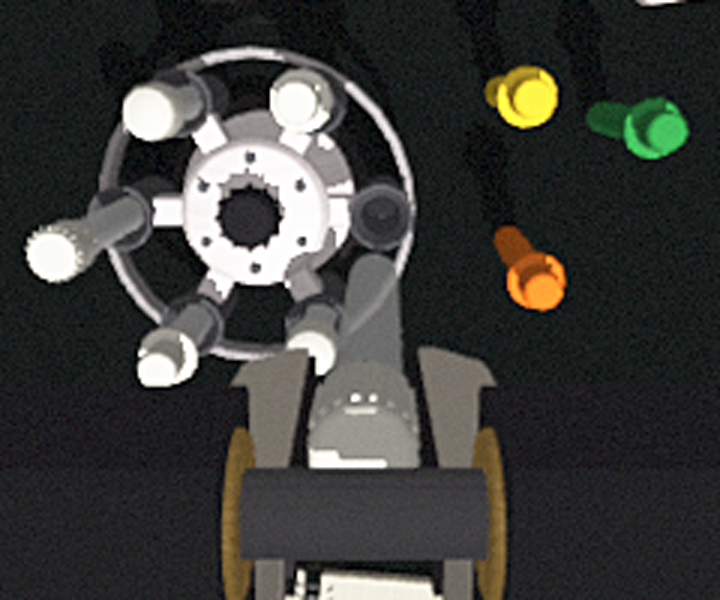

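```bash
python3 -c "
from h import *
o=get_obs();c=cam(get_image('wrist'),o);p=o['eef_pos']
print(pix2w(c,200+381/3,110+217/3,.078).round(4),pix2w(c,200+373/3,110+276/3,p[2]-.101).round(4),p)
T=R.from_rotvec(o['eef_rot']).as_matrix()
print((T.T@np.array([0,0,-1])).round(4))
"
```

```text
[ 0.5687 -0.1732  0.078 ] [ 0.5674 -0.1705  0.2038] [ 0.56774538 -0.1693856   0.30475475]
[-0.001   0.031   0.9995]
```

```bash
python3 -m handwheel '[{"hand":-0.8,"travel":[-0.004,0.0012,0.04],"rot":[0,0,0]},{"hand":-0.8,"travel":[0,0.0018,0.06],"rot":[0,0,0]},{"hand":-0.8,"travel":[0,0.0018,0.06],"rot":[0,0,0]},{"hand":-0.8,"travel":[0,0.0015,0.045],"rot":[0,0,0]},{"hand":-0.8,"travel":[0,0,0],"rot":[0,0,0]},{"hand":-0.8,"travel":[0,0,0],"rot":[0,0,0]}]' 20
python3 -c "
from h import *
plan(.567,-.171,.131,-3)
c=shot('wrist','w28.png',(220,110,420,270),4)
o=get_obs();p=np.array(o['eef_pos']);print((w2pix(c,(p[0],p[1],p[2]-.101))-[220,110])*4,(w2pix(c,(.5677,-.1717,.078))-[220,110])*4)"
```

```text
t: 32.33
eef_pos: [0.568, -0.1728, 0.2033]
eef_rot: [-2.263, -2.147, 0.032]
force: [-0.5, -0.4, 0.0]
width: 0.0198
t 32.33 pos [ 0.568  -0.1728  0.2033] yaw -3.0 tilt 1.69 q6 -0.42 w 0.0198 F [-0.5 -0.4  0. ]
rot first [-0.0047 -0.     -0.    ] then travel (tool) [ 0.0035 -0.0023  0.1447]
[418.91378914 364.08035478] [418.0046983  337.22965685]
```

View pics/w28.png

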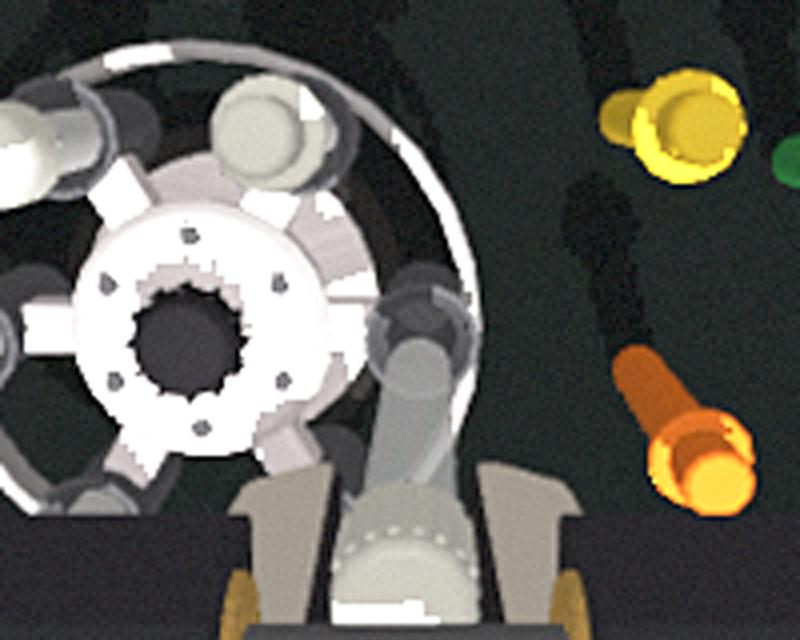

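```bash
python3 -m handwheel '[{"hand":-0.8,"travel":[0.001,0.0015,0.02],"rot":[0,0,0]},{"hand":-0.8,"travel":[0,0.001,0.03],"rot":[0,0,0]},{"hand":-0.8,"travel":[0,0.001,0.03],"rot":[0,0,0]},{"hand":-0.8,"travel":[0,0.001,0.03],"rot":[0,0,0]},{"hand":-0.8,"travel":[0,0.001,0.026],"rot":[0,0,0]},{"hand":-0.8,"travel":[0,0,0],"rot":[0,0,0]},{"hand":-0.8,"travel":[0,0,0],"rot":[0,0,0]}]' 20
python3 -c "
from h import *
plan(.567,-.171,.131,-3)
c=shot('scene','s29.png',(300,100,440,260),4)"
```

```text
t: 33.25
eef_pos: [0.5683, -0.1725, 0.1342]
eef_rot: [-2.263, -2.146, 0.032]
force: [0.5, 0.3, 0.0]
width: 0.0196
t 33.25 pos [ 0.5683 -0.1725  0.1342] yaw -3.0 tilt 1.77 q6 -0.42 w 0.0196 F [0.5 0.3 0. ]
rot first [-0.0049 -0.0001 -0.0001] then travel (tool) [ 0.0028 -0.0028  0.0064]
```

View pics/s29.png

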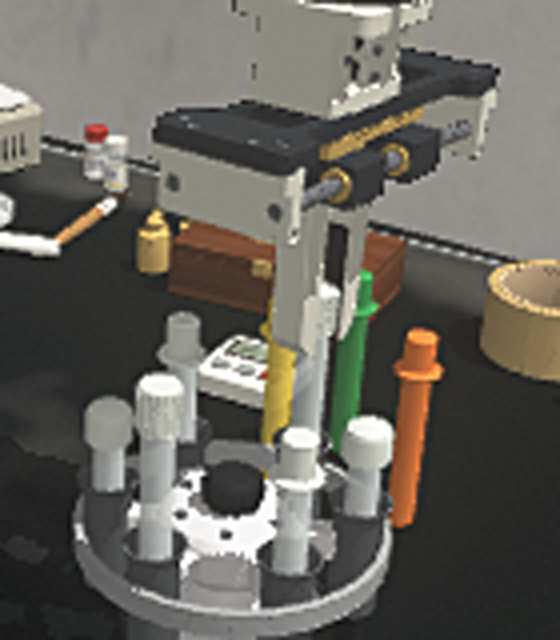

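```bash
python3 -m handwheel '[{"hand":-0.8,"travel":[0,0,0.005],"rot":[0,0,0]},{"hand":-0.5,"travel":[0,0,0],"rot":[0,0,0]},{"hand":-0.2,"travel":[0,0,0],"rot":[0,0,0]},{"hand":-0.2,"travel":[0,0,0],"rot":[0,0,0]},{"hand":-0.2,"travel":[0,0,-0.04],"rot":[0,0,0]},{"hand":-0.2,"travel":[0,0,-0.1],"rot":[0,0,0]},{"hand":-0.2,"travel":[0,0,-0.1],"rot":[-0.005,0,0]},{"hand":-0.2,"travel":[0,0,-0.06],"rot":[0,0,0]},{"hand":-0.2,"travel":[0.1,0,0],"rot":[0,0,0]},{"hand":-0.2,"travel":[0.1,0,0],"rot":[0,0,0]},{"hand":-0.2,"travel":[0.1,0,0],"rot":[0,0,0]},{"hand":-0.2,"travel":[0,0,0],"rot":[0,0,0]}]' 20
python3 -m handwheel '[{"hand":-0.2,"travel":[0.1,0,0],"rot":[0,0,0]},{"hand":-0.2,"travel":[0.1,0,0],"rot":[0,0,0]},{"hand":-0.2,"travel":[0,0,0],"rot":[0,0,0]},{"hand":-0.2,"travel":[0,0,0],"rot":[0,0,0]}]' 20
python3 -c "
from h import *
plan(.567,-.171,.131,-3)
shot('scene','s30.png',(300,130,440,270),4)
c=shot('top','t30.png',(335,165,460,275),5)
c=shot('top','t30f.png')
P=lambda u,v,z:pix2w(c,335+u/5,165+v/5,z).round(4)
"
```

```text
t: 34.8
eef_pos: [0.5796, -0.0195, 0.2819]
eef_rot: [-2.274, -2.167, -0.003]
force: [0.1, -0.3, 0.6]
width: 0.0372
t: 35.3
eef_pos: [0.5852, 0.0758, 0.2815]
eef_rot: [2.28, 2.161, -0.0]
force: [0.3, -0.9, -0.2]
width: 0.0373
t 35.3 pos [0.5852 0.0758 0.2815] yaw -3.0 tilt 0.02 q6 -0.01 w 0.0373 F [ 0.3 -0.9 -0.2]
rot first [ 0.      0.     -0.0001] then travel (tool) [-0.4948 -0.0104  0.301 ]
```

View pics/s30.png

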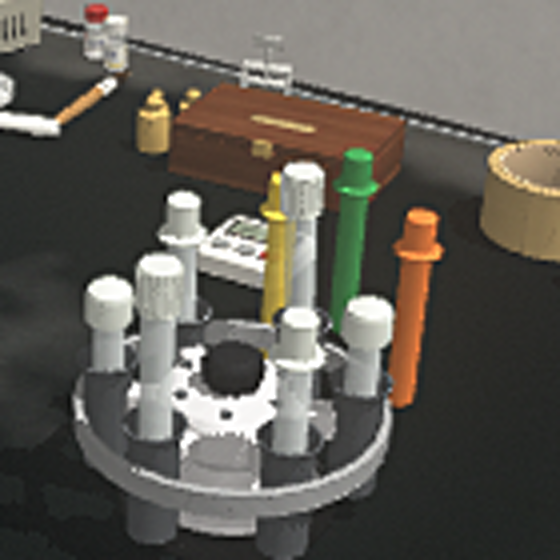

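View pics/t30.png

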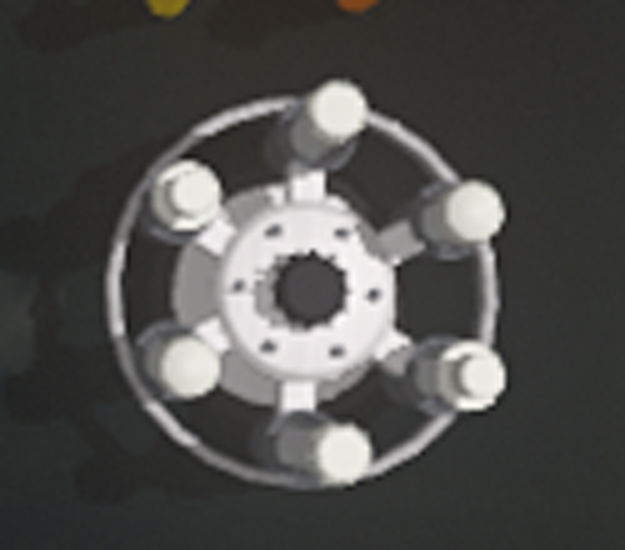

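View pics/t30f.png

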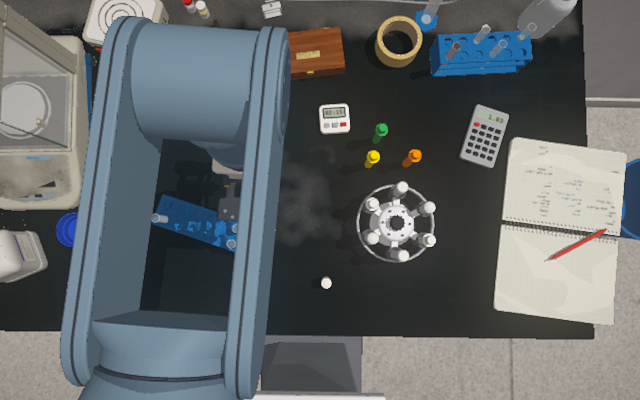

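```bash
python3 -c "
from h import *
c=cam(get_image('top'));s=cam(get_image('scene'))
for n,u,v,z in [('T',337,108,.162),('UL',190,193,.142),('LL',187,365,.122),('B',341,453,.162),('LR',478,374,.142),('UR',473,210,.122)]:
  p=pix2w(c,335+u/5,165+v/5,z);print(n,p.round(4),((w2pix(s,p)-[300,130])*4).round(0), ((w2pix(s,p+[0,0,.01])-[300,130])*4).round(0))"
```

```text
T [ 0.5671 -0.1652  0.162 ] [301. 164.] [303. 145.]
UL [ 0.537  -0.1146  0.142 ] [180. 194.] [181. 176.]
LL [ 0.4739 -0.1162  0.122 ] [107. 278.] [107. 260.]
B [ 0.4433 -0.1666  0.162 ] [158. 258.] [158. 238.]
LR [ 0.4722 -0.2206  0.142 ] [297. 310.] [298. 290.]
UR [ 0.5339 -0.2239  0.122 ] [368. 297.] [370. 279.]
```

```bash
python3 -c "
from cell import *
print(finish_job())"
```

```text
the job is handed in; nothing more can be done
None
```

I handed the job in with all three pairs matched across the rotor: long faces long, medium faces medium, and short faces short. It took about 35 s of robot time, well under the 112 s limit.

It needed four moves:
1. One long tube went into a free rack hole.
2. One short tube went to the sleeve the long tube had left.
3. One medium tube went to the sleeve the short tube had left.
4. The parked long tube went to the sleeve the medium tube had left.

**Seating and release:** In the final top and scene pictures, every cap top lies at its fully seated height to within about 3 mm. The gripper is open and clear of everything.

**Lean:** Tubes stand close to upright. The last long tube leans most, about 2–3 degrees; the limit is about 11.

**Bystanders:** The vial, the timer and the coloured look-alikes show no visible shift in the top view.

None of the last checks failed or disagreed. Small offsets of 2–3 mm between the top and wrist cameras' sleeve positions were averaged, which the flared mouths tolerated.

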